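# Pile the chair-back slats on the drying stand

## Robot

A 7-joint arm with a two-finger parallel gripper is mounted at the origin on the work surface. World frame = base frame: x ahead of the robot, y to its left, z up, the work surface at z = 0. Lengths are in m, angles in degrees, forces in N, time in s.
With the tool pointing down it reaches from about 0.4 to 0.875 m from the base axis. Payload 6.5 kg.
Tool frame: the origin (TCP) lies at the very end of the fingers, on their centre line; the grasp point (between the pads) lies 19 mm behind it (pinch_z is the distance from the TCP to the grasp point, in m); z points along the fingers, y is the direction in which the jaws open and shut (so a half turn about z gives the same grasp; the last joint's range is limited). The gripper opens to 85 mm and grips with 20 to 120 N. Pads are 22 mm wide; open, the fingers measure 114 mm over their backs; the gripper's body (76 mm by 85 mm) begins 54 mm behind the grasp point. The pads swing forward as they close: fully open they stand 13 mm farther back than shut.
Start: joints at [-70.084, 30.733, -0.252, 88.115, 0.149, 61.152, -4.079], TCP at [0.261, 0.595, 0.231] pointing down, gripper open.
Joint ranges: [-154.64, 154.64], [-21.42, 123.67], [-72.66, 72.17], [13.99, 137.28], [-74.86, 254.86], [10.95, 109.41], [-158.01, 158.01]. Speed limits (degrees/s): [136.94, 136.94, 180, 180, 180, 180, 180].

## Interface

Orientations are given as [roll, pitch, yaw] about the fixed x, y, z axes, in that order (R = Rz(yaw) Ry(pitch) Rx(roll)).
In Python, from workcell import * gives the robot as it stands.
- The arm moves only by the shell command python3 -m handwheel 'ROWS' [FORCE]. ROWS is a JSON object of lists of equal length, an entry for each row: "gripper": the opening in per cent of the stroke, from 0 (shut) to 100 (fully open); "xyz": the shift along the tool's x, y, z in mm, a list of three; "spin": the turn about the tool's z in rad. In form: {"gripper": [gripper, ...], "xyz": [[tx, ty, tz], ...], "spin": [spin, ...]}. A call has 1 to 5 rows; each row shifts and turns the pose as measured when the row begins, along the tool's axes as they then stand; what a row does not reach is not made up. A row lasts 1/12 s, in which the tool goes at most 41.7 mm and 7.16 degrees, less where a joint would pass 70% of its speed; a pose out of reach is approached as far as the arm can. A call is refused whole if a number of a shift passes 41.7 or a number of a turn 0.125, either way. A call with a gripper value outside its range is refused whole. The fingers move at their own pace and stop on an object; FORCE is the grip in N (left out, the last holds). Time passes only in rows, so rows that do not move let the fingers close. It gives the time, the measured TCP pose, the force and the opening at its end, in the units of the state.
- read_state(): the state, without advancing time (a new reading comes with each control period).
- snapshot(name): name is "scene" or "top" or "wrist"; returns the picture (480x640x3 uint8, red, green, blue); there is no depth.
- calibration(name): a dict with "fx", "fy", "cx", "cy" (pixels), "T" (4x4, takes a point from camera to world coordinates). Camera axes: x right, y down, z forward; pixel columns grow to the right and rows downward; lengths in m; the calibration is good to about 2 mm. A picture is of the moment at which its call begins: read the wrist's pose just before it. calibration takes no time and is no camera call; for the wrist camera it gives the pose at the moment of the call.
- finish_job(): hands the job in, once; it reports no verdict.
The state is a dict: "clock": time; "joint_positions": joint angles; "dq": joint speeds; "tau": joint torques, N m; "tcp_pos": TCP position; "orientation": TCP orientation; "ft_force": force on the tool from outside, world axes, zero at the start; "torque": the same for the moment, N m; "grip_width": finger opening in m.
Only numpy, scipy, OpenCV 4.12 (cv2) and the standard library are available. Lean on these libraries where they do the work, as an engineer would, in place of code of your own. Each camera call takes 0.05 s, during which the arm holds its last target. There are 200 camera calls.

## Task

Pile the four red chair-back slats flat on the drying stand for drying: the longest at the bottom across both bearers, then each next shorter one on top, up to the shortest. Lay every slat lengthwise along the stand, centred over it and lined up with it so that the pile is neat, and leave the bottle, the jar, the brush and the screwdriver where they are.

Things in the scene. Friction and masses are not known exactly. Their poses are not given: they have to be found in the camera images.
- stand: Drying stand, fixed to the bench while you work: a pale plywood base board 180 x 80 x 12 mm with two dark wooden cross bearers (each 22 mm wide, 20 mm high, running the full 80 mm across it, centred 50 mm either side of the middle). Origin: middle of the underside, on the bench top (z = 0). x runs along the 180 mm length, y along the bearers, z up. The tops of the bearers are 32 mm above the bench.
- slat240_center (a point): The longest of four flat wooden chair-back slats, loose, lying flat on the bench: overall length 240 mm, 34 mm wide, 18 mm thick, painted red with bare wood at both ends; the last 15 mm at each end is a narrower tenon (22 mm wide, 10 mm thick, centred). About 96 g. This point is the centre of the slat, half-way up (9 mm above its underside). x along the length, y across the width, z up. The two ends are alike.
- slat195_center (a point): The second-longest of four flat wooden chair-back slats, loose, lying flat on the bench: overall length 195 mm, 34 mm wide, 18 mm thick, painted red with bare wood at both ends; the last 15 mm at each end is a narrower tenon (22 mm wide, 10 mm thick, centred). About 78 g. This point is the centre of the slat, half-way up (9 mm above its underside). x along the length, y across the width, z up. The two ends are alike.
- slat150_center (a point): The third-longest (second-shortest) of four flat wooden chair-back slats, loose, lying flat on the bench: overall length 150 mm, 34 mm wide, 18 mm thick, painted red with bare wood at both ends; the last 15 mm at each end is a narrower tenon (22 mm wide, 10 mm thick, centred). About 60 g. This point is the centre of the slat, half-way up (9 mm above its underside). x along the length, y across the width, z up. The two ends are alike.
- slat105_center (a point): The shortest of four flat wooden chair-back slats, loose, lying flat on the bench: overall length 105 mm, 34 mm wide, 18 mm thick, painted red with bare wood at both ends; the last 15 mm at each end is a narrower tenon (22 mm wide, 10 mm thick, centred). About 42 g. This point is the centre of the slat, half-way up (9 mm above its underside). x along the length, y across the width, z up. The two ends are alike.
- varnish: Bystander: closed yellow plastic bottle with a red cap, 72 mm in diameter, 190 mm tall, standing. Origin: centre of its underside.
- jar: Bystander: empty glass jar, 68 mm in diameter, 85 mm tall, standing open end up. Origin: centre of its underside.
- brush: Bystander: flat paint brush with a black handle, 200 mm long, 42 mm wide, 20 mm thick, lying on the bench. Origin at mid-length on the bench; x points along it from handle to bristles.
- driver: Bystander: screwdriver with a black handle, 200 mm long, 26 mm thick, lying on the bench. Origin at mid-length on the bench; x points along it from handle to tip.

How it is judged:
By the outcome, as a careful person would: the job done as asked, in the order asked, and still so for the second after the job is handed in, with the robot touching nothing.
It also fails if it takes over 118 s, if anything falls off the work surface, if the arm or the gripper's body presses on something with over 40 N, if the wrist force passes 120 N, or if a joint passes its speed limit or range.

## Working session

There is one attempt and no reset: what is moved stays moved. The work goes in short steps, Python scripts to look and compute and a shell command to move; the robot and the scene stay as the last step left them, time stands still between calls to the robot, and variables do not carry over. Pictures are saved under pics/ and viewed, about 12 in all and at most 16, crops included, and the job is handed in when it is done.

```bash
mkdir -p pics; ls; python3 - <<'E'
from workcell import *
import cv2
print(read_state())
for n in ("scene","top"):
    im=snapshot(n); cv2.imwrite(f"pics/{n}0.png",im[:,:,::-1]); c=calibration(n); print(n,c)
E
```

```text
pics
{'clock': 0.0, 'joint_positions': array([-70.08502898,  30.77821292,  -0.25314915,  88.17101464,
         0.14886837,  61.15269036,  -4.07915201]), 'dq': array([ 0.00953034,  0.00032909,  0.02358103,  0.01780666,  0.01893295,
       -0.13978605,  0.00353107]), 'tau': array([-6.55445456e-05, -5.83404100e+01,  1.04818169e+00, -2.59110385e+01,
        1.22055868e-02,  9.32319090e-03,  2.43581428e-05]), 'tcp_pos': array([0.26111949, 0.59454517, 0.23040304]), 'orientation': array([-1.79898718e+02,  7.95206096e-03,  1.56295435e+02]), 'ft_force': array([-0.54050167,  0.01477814,  0.73291979]), 'torque': array([-0.02270025, -0.042074  , -0.00743765]), 'grip_width': 0.08520421429399769}
scene {'fx': 497.1158079977171, 'fy': 497.1158079977171, 'cx': 323.98297160285864, 'cy': 239.54739381955548, 'T': array([[ 0.84495823,  0.33988044, -0.412949  ,  1.26225225],
       [ 0.53442605, -0.56664287,  0.62714007, -0.97765049],
       [-0.02084196, -0.75059786, -0.66043051,  1.05865716],
       [ 0.        ,  0.        ,  0.        ,  1.        ]])}
top {'fx': 445.48917568752006, 'fy': 445.48917568752006, 'cx': 316.0280406922222, 'cy': 233.35916619965838, 'T': array([[-0.01440944, -0.99939679,  0.03159797,  0.56356501],
       [-0.99983696,  0.01474533,  0.01042296, -0.00537887],
       [-0.01088259, -0.03144263, -0.99944631,  1.30646932],
       [ 0.        ,  0.        ,  0.        ,  1.        ]])}
```

View pics/top0.png

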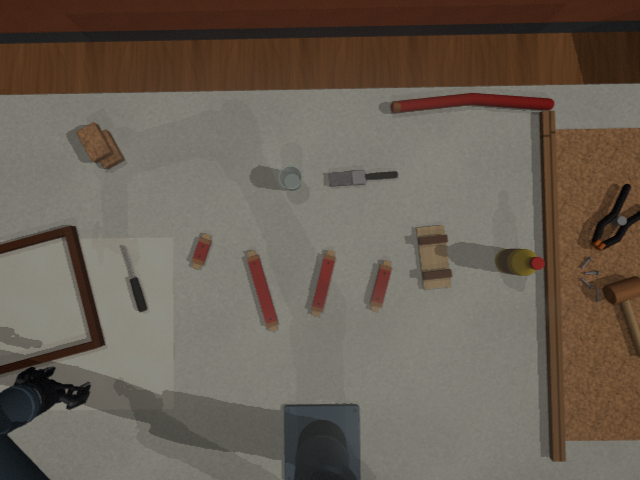

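View pics/scene0.png

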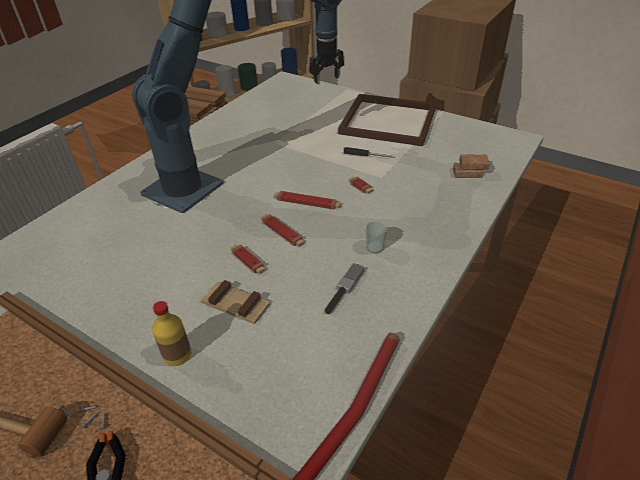

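The top view shows the 240, 195, 150 and 105 slats at about px (262,290), (322,282), (381,285) and (202,251). The stand is at (433,257), the bottle at (520,262), the jar at (290,178), the brush at (360,178) and the screwdriver at (135,285). The scene view agrees, and the 105 slat and the stand are at opposite ends of the row.

```bash
cat > h.py <<'E'
from workcell import *
import cv2, numpy as np
def ray(c,uv,z):
    uv=np.atleast_2d(np.asarray(uv,float)); T=np.asarray(c["T"])
    d=np.c_[(uv[:,0]-c["cx"])/c["fx"],(uv[:,1]-c["cy"])/c["fy"],np.ones(len(uv))]@T[:3,:3].T
    return (T[:3,3]+d*((z-T[2,3])/d[:,2])[:,None])[:,:2]
def redmask(im):
    h=cv2.cvtColor(im,cv2.COLOR_RGB2HSV)
    return (((h[...,0]<8)|(h[...,0]>172))&(h[...,1]>130)&(h[...,2]>60)).astype(np.uint8)*255
def darkmask(im):   # dark brown bearers
    h=cv2.cvtColor(im,cv2.COLOR_RGB2HSV)
    return ((h[...,0]<20)&(h[...,1]>60)&(h[...,2]<115)).astype(np.uint8)*255
def blobs(m,c,z,amin,box=None):
    "centre, size (mm), yaw of long axis of each blob's min-area rectangle at height z"
    out=[]
    for k in cv2.findContours(m,cv2.RETR_EXTERNAL,cv2.CHAIN_APPROX_NONE)[0]:
        if cv2.contourArea(k)<amin: continue
        uv=k[:,0,:]; 
        if box and not(box[0]<uv[:,0].mean()<box[1] and box[2]<uv[:,1].mean()<box[3]): continue
        p=(ray(c,uv,z)*1000).astype(np.float32)
        ctr,(w,h),a=cv2.minAreaRect(p)
        if w<h: w,h,a=h,w,a+90
        a=(a+90)%180-90
        out.append((uv.mean(0).round(1),np.round(ctr,1),np.round((w,h),1),round(a,2)))
    return out
def plan(x,y,z,yaw=None):
    "print tool-frame shift (mm) and spin (rad) to bring TCP to x,y,z mm; yaw is of tool y (mod 180)"
    s=read_state(); r,p,w=np.radians(s["orientation"])
    from scipy.spatial.transform import Rotation as R
    M=R.from_euler("xyz",[r,p,w]).as_matrix()
    d=M.T@(np.array([x,y,z])-np.array(s["tcp_pos"])*1000)
    yy=np.degrees(np.arctan2(M[1,1],M[0,1])); out=""
    if yaw is not None:
        e=(yaw-yy+90)%180-90; out=f"spin about tool z {-np.radians(e):.3f} rad ({-e:.1f} deg)"
    print("tool shift",d.round(1),out,"| tcp",(np.array(s["tcp_pos"])*1000).round(1),"ytool yaw",round(yy,2),"j7",round(s["joint_positions"][6],1),"t",s["clock"], "w",round(s["grip_width"]*1000,1))
E
python3 - <<'E'
from h import *
im=cv2.imread("pics/top0.png")[:,:,::-1]; im=np.ascontiguousarray(im); c=calibration("top")
for b in blobs(redmask(im),c,.018,60,(150,420,200,350)): print("red",*b)
for b in blobs(darkmask(im),c,.032,40,(410,460,220,300)): print("dark",*b)
im=np.ascontiguousarray(cv2.imread("pics/scene0.png")[:,:,::-1]); c=calibration("scene")
for b in blobs(redmask(im),c,.018,60,(220,380,160,280)): print("scene red",*b)
c=calibration("wrist"); s=read_state(); print(c)
E
```

```text
red [380.8 283.5] [ 456.3 -176.7] [85.3 31.5] -16.32
red [322.9 283. ] [461.4  -9.4] [140.2  30.8] -14.94
red [262.2 290.5] [441.5 165.6] [185.3  32.1] 15.87
red [201.1 251.2] [557.7 342.3] [50.3 33.2] -18.92
dark [431.5 273.4] [ 489.2 -331.9] [83.9 83.1] -84.12
dark [430.9 244.3] [ 567.5 -323.1] [84.9 69.3] -88.69
scene red [246.2 257.3] [ 451.5 -181.2] [102.9  40.1] -15.27
scene red [280.8 228.7] [461.1 -15.8] [148.8  42.7] -14.3
scene red [306.4 199.5] [443.4 157.8] [190.3  52.8] 15.82
scene red [359.  183.6] [558.7 335.6] [62.6 45.9] -17.08
{'fx': 343.55912613760205, 'fy': 343.55912613760205, 'cx': 316.27109586571, 'cy': 240.30635268696457, 'T': array([[ 0.40143025,  0.87079668,  0.28384308,  0.18868923],
       [ 0.9158883 , -0.38114351, -0.12600894,  0.62706948],
       [-0.00154322,  0.31055236, -0.95055502,  0.37391758],
       [ 0.        ,  0.        ,  0.        ,  1.        ]])}
```

```bash
python3 - <<'E'
from h import *
plan(530,342,230,71)
E
```

```text
tool shift [-347.7 -123.2    0.7] spin about tool z -0.082 rad (-4.7 deg) | tcp [261.2 594.6 230.5] ytool yaw 66.3 j7 -4.1 t 0.1 w 85.4
```

```bash
python3 -m handwheel '{"gripper":[70,70,70,70,70],"xyz":[[-38,-13,0],[-38,-13,0],[-38,-13,0],[-38,-13,0],[-38,-13,0]],"spin":[0,0,0,0,0]}' 40
python3 -m handwheel '{"gripper":[70,70,70,70,70],"xyz":[[-38,-13,0],[-38,-13,0],[-38,-13,0],[-38,-13,0],[0,0,0]],"spin":[0,0,0,0,-0.08]}'
python3 -m handwheel '{"gripper":[70,70],"xyz":[[0,0,0],[0,0,0]],"spin":[0,0]}'
python3 - <<'E'
from h import *
plan(530,342,230,71)
im=snapshot("wrist"); cv2.imwrite("pics/w105.png",im[:,:,::-1])
for b in blobs(redmask(im),calibration("wrist"),.018,300): print(*b)
E
```

```text
clock: 0.52
tcp_pos: [0.4013, 0.4636, 0.2268]
orientation: [-179.8, -0.5, 157.6]
ft_force: [1.7, 0.5, -0.5]
grip_width: 0.0597
clock: 0.93
tcp_pos: [0.5326, 0.3419, 0.2239]
orientation: [-179.5, -0.3, 161.5]
ft_force: [0.2, -2.2, -0.2]
grip_width: 0.0599
clock: 1.1
tcp_pos: [0.5345, 0.3384, 0.2229]
orientation: [-179.4, -0.3, 161.3]
ft_force: [-0.9, -0.1, 0.9]
grip_width: 0.0598
tool shift [ 5.5  1.9 -7.1] spin about tool z 0.004 rad (0.3 deg) | tcp [534.5 338.4 222.9] ytool yaw 71.26 j7 36.1 t 1.1 w 59.8
[329.8 228.4] [557.1 344.5] [49.7 32.8] -19.19
[ 11.7 257.7] [478.  12.] [138.8  37.1] -34.43
[123.  165.1] [438.8 170.8] [186.   39.8] 16.01
```

View pics/w105.png

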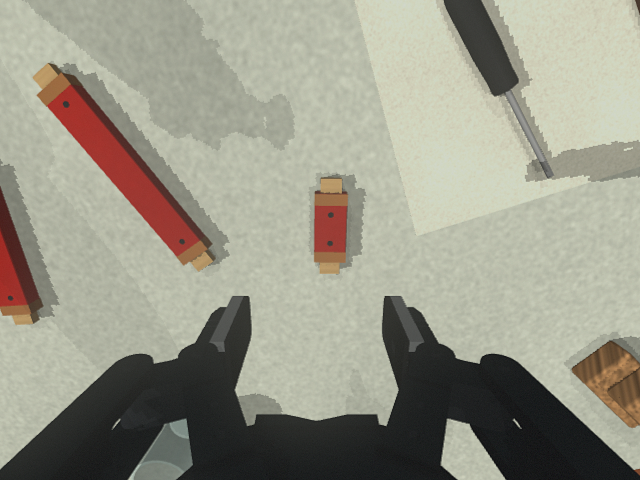

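The wrist view shows the 105 slat at (330,228) with nothing beside it, the 240 at (123,165), the 195 at the left edge and the screwdriver well to the right. Next I'll fly over the stand.

```bash
python3 - <<'E'
from h import *
plan(460,165,225,90)
plan(500,-328,225,90)
E
```

```text
tool shift [ 1.410e+01 -1.887e+02 -1.000e-01] spin about tool z -0.326 rad (-18.7 deg) | tcp [533.7 339.2 222.8] ytool yaw 71.33 j7 36.1 t 1.15 w 59.5
tool shift [-181.6 -642.9    3.4] spin about tool z -0.326 rad (-18.7 deg) | tcp [533.7 339.2 222.8] ytool yaw 71.33 j7 36.1 t 1.15 w 59.5
```

```bash
python3 -m handwheel '{"gripper":[70,70,70,70,70],"xyz":[[0,-38,0],[0,-38,0],[12,-38,0],[20,-35,0],[20,-35,0]],"spin":[-0.11,-0.11,-0.1,0,0]}'
python3 -m handwheel '{"gripper":[70,70],"xyz":[[0,0,0],[0,0,0]],"spin":[0,0]}'
python3 - <<'E'
from h import *
im=snapshot("wrist"); cv2.imwrite("pics/w240.png",im[:,:,::-1])
for b in blobs(redmask(im),calibration("wrist"),.018,300): print(*b)
plan(455,-10,225,90)
E
```

```text
clock: 1.57
tcp_pos: [0.4524, 0.1703, 0.2223]
orientation: [180.0, -0.6, -178.5]
ft_force: [1.0, -1.0, -0.3]
grip_width: 0.06
clock: 1.73
tcp_pos: [0.4464, 0.1644, 0.2217]
orientation: [-179.8, -0.8, -178.8]
ft_force: [0.5, 1.0, 0.4]
grip_width: 0.0596
[469.8 309.1] [554.3 338.9] [53.8 42.6] -19.23
[  7.8 209.5] [ 454.4 -156.1] [99.8 17.6] -14.03
[150.  217.4] [460.8 -10.6] [140.9  33.6] -14.5
[317.  198.5] [440.1 166. ] [185.9  32.9] 15.94
tool shift [  -5.1 -174.1   -2.9] spin about tool z 0.021 rad (1.2 deg) | tcp [446.2 164.  221.5] ytool yaw 91.2 j7 65.7 t 1.7833 w 60.1
```

```bash
python3 -m handwheel '{"gripper":[70,70,70,70,70],"xyz":[[-2,-38,-1],[-2,-38,-1],[-2,-38,-1],[-2,-38,0],[0,-22,0]],"spin":[0,0,0,0,0]}'
python3 -m handwheel '{"gripper":[70,70],"xyz":[[0,0,0],[0,0,0]],"spin":[0,0]}'
python3 - <<'E'
from h import *
im=snapshot("wrist"); cv2.imwrite("pics/w195.png",im[:,:,::-1])
for b in blobs(redmask(im),calibration("wrist"),.018,300): print(*b)
plan(455,-175,225,90)
E
python3 -m handwheel '{"gripper":[70,70,70,70,70],"xyz":[[0,-38,0],[0,-38,0],[0,-38,0],[0,-38,0],[0,-10,0]],"spin":[0,0,0,0,0]}'
python3 -m handwheel '{"gripper":[70,70],"xyz":[[0,0,0],[0,0,0]],"spin":[0,0]}'
python3 - <<'E'
from h import *
im=snapshot("wrist"); cv2.imwrite("pics/w150.png",im[:,:,::-1])
for b in blobs(redmask(im),calibration("wrist"),.018,300): print(*b)
plan(500,-328,225,90)
E
```

```text
clock: 2.2
tcp_pos: [0.4625, 0.0008, 0.2257]
orientation: [179.9, -0.6, -177.4]
ft_force: [0.2, 0.6, 0.3]
grip_width: 0.0596
clock: 2.37
tcp_pos: [0.4643, -0.0018, 0.2259]
orientation: [180.0, -0.6, -177.7]
ft_force: [0.0, 0.7, 0.3]
grip_width: 0.0592
[609.7 298.8] [554.4 336.5] [51.6 49.4] -19.17
[146.8 188.2] [ 451.4 -176.2] [95.8 33.5] -15.87
[308.7 201.9] [460.9 -10.3] [140.9  33. ] -14.48
[476.7 185.2] [441.2 164.1] [186.1  38.9] 16.01
tool shift [  16.5 -173.     1. ] spin about tool z 0.041 rad (2.3 deg) | tcp [464.4  -1.5 225.9] ytool yaw 92.35 j7 88.6 t 2.4167 w 59.8
clock: 2.83
tcp_pos: [0.4785, -0.1523, 0.2254]
orientation: [179.7, -0.4, -176.0]
ft_force: [-0.2, -0.0, 0.2]
grip_width: 0.0599
clock: 3.0
tcp_pos: [0.4801, -0.1514, 0.2251]
orientation: [179.7, -0.4, -176.0]
ft_force: [0.3, 0.4, 0.1]
grip_width: 0.0597
[292.5 177.4] [ 451. -176.] [95.8 33. ] -15.73
[451.5 194.5] [459.7 -12.4] [141.   39.2] -14.44
[617.8 185.9] [441.3 161.5] [187.2  45.9] 16.0
tool shift [  -7.3 -178.3   -1. ] spin about tool z 0.071 rad (4.1 deg) | tcp [ 480.2 -150.6  225.1] ytool yaw 94.05 j7 110.2 t 3.05 w 59.7
```

```bash
python3 -m handwheel '{"gripper":[70,70,70,70,70],"xyz":[[-5,-38,0],[-5,-38,0],[-5,-38,0],[-5,-38,0],[0,-22,0]],"spin":[0,0,0,0.04,0.04]}'
python3 -m handwheel '{"gripper":[70,70],"xyz":[[0,0,0],[0,0,0]],"spin":[0,0]}'
python3 - <<'E'
from h import *
im=snapshot("wrist"); cv2.imwrite("pics/wst.png",im[:,:,::-1])
c=calibration("wrist")
for b in blobs(darkmask(im),c,.032,300): print(*b)
plan(520,-328,225,90)
E
```

```text
clock: 3.47
tcp_pos: [0.5215, -0.3051, 0.2221]
orientation: [179.0, -0.4, -178.7]
ft_force: [-0.5, -0.4, 0.6]
grip_width: 0.0601
clock: 3.63
tcp_pos: [0.5229, -0.3059, 0.2214]
orientation: [179.1, -0.4, -178.8]
ft_force: [-0.1, -0.9, -0.5]
grip_width: 0.06
[ 19.7 357.9] [ 706.9 -631.6] [233.3  29.1] -4.12
[292.2 264.7] [ 578.  -326.5] [78.9 27.7] -84.4
[ 61.6 199.5] [ 515.8 -546.4] [84.6 79.7] 19.29
[282.1 170.3] [ 481.5 -336.2] [79.  23.5] -84.35
tool shift [  3.4 -22.4  -4. ] spin about tool z 0.021 rad (1.2 deg) | tcp [ 522.9 -305.5  221.4] ytool yaw 91.19 j7 124.1 t 3.6833 w 59.6
```

View pics/wst.png

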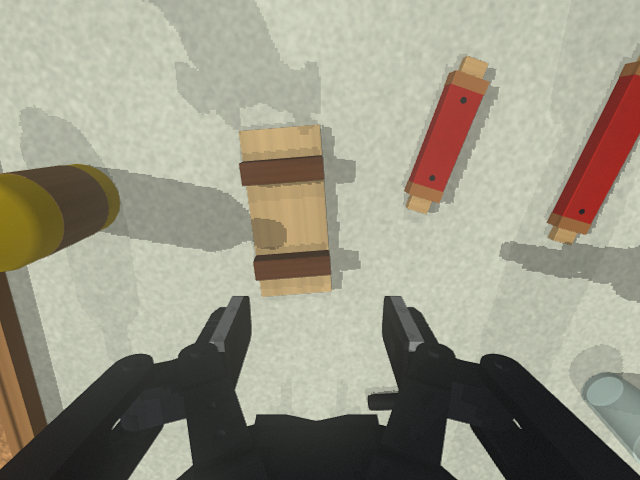

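The stand fills px (240–330, 125–295). Bearer tops are at about (481.5,-336) and (578,-326), 79 mm long, yaw 5.6°. The second bearer's rectangle also takes in its near side face, so I put the centre at about (531.5,-331). Now the 240 slat.

```bash
python3 -m handwheel '{"gripper":[70,70,70,70,70],"xyz":[[6,40,0],[6,40,0],[6,40,0],[6,40,0],[6,40,0]],"spin":[0,0,0,0,0]}'
python3 -m handwheel '{"gripper":[70,70,70,70,70],"xyz":[[6,40,0],[6,40,0],[6,40,0],[6,40,0],[6,40,0]],"spin":[0,0,0,0,0]}'
python3 -m handwheel '{"gripper":[70,70,70,70,70],"xyz":[[6,40,20],[0,40,20],[0,0,20],[0,0,20],[0,0,0]],"spin":[0,0,-0.12,-0.12,0]}'
python3 -c "
from h import *
plan(440,166,120,105.94)"
```

```text
clock: 4.1
tcp_pos: [0.488, -0.1036, 0.2239]
orientation: [179.1, -0.4, -178.5]
ft_force: [0.5, 0.4, -0.0]
grip_width: 0.0599
clock: 4.52
tcp_pos: [0.4456, 0.1, 0.2285]
orientation: [178.9, -0.3, -177.2]
ft_force: [1.0, 0.4, -0.9]
grip_width: 0.06
clock: 4.93
tcp_pos: [0.425, 0.1948, 0.1567]
orientation: [178.3, 0.4, -161.2]
ft_force: [-1.0, -0.6, 0.3]
grip_width: 0.06
tool shift [ -4.7 -33.2  35.8] spin about tool z 0.051 rad (2.9 deg) | tcp [425.  194.8 156.7] ytool yaw 108.84 j7 79.9 t 4.9333 w 60.0
```

```bash
python3 -m handwheel '{"gripper":[60,60,60,60,60],"xyz":[[-2,-16,15],[-2,-16,15],[0,0,5],[0,0,0],[0,0,0]],"spin":[0.025,0.025,0,0,0]}'
python3 - <<'E'
from h import *
print(read_state()["orientation"])
im=snapshot("wrist"); cv2.imwrite("pics/w240b.png",im[:,:,::-1])
for b in blobs(redmask(im),calibration("wrist"),.018,300): print(*b)
plan(440,166,60,105.94)
E
```

```text
clock: 5.35
tcp_pos: [0.434, 0.1734, 0.1233]
orientation: [178.1, 0.3, -164.0]
ft_force: [0.2, 1.4, 0.8]
grip_width: 0.0511
[ 178.07774981    0.26055592 -164.01370773]
[300.2 227.9] [441.  167.2] [186.4  33.2] 15.97
[ 62.1 202.4] [460.7  -6.5] [144.6  39.6] -14.48
tool shift [ -3.2 -11.3  63.2] spin about tool z 0.002 rad (0.1 deg) | tcp [434.1 173.8 123.5] ytool yaw 106.04 j7 80.8 t 5.4 w 51.4
```

```bash
python3 -m handwheel '{"gripper":[60,60,60,60,60],"xyz":[[-2,-6,25],[-2,-6,25],[0,0,15],[0,0,0],[0,0,0]],"spin":[0,0,0,0,0]}'
python3 -c "
from h import *
print(read_state()['orientation'])
plan(440.6,166.6,3,105.95)"
```

```text
clock: 5.82
tcp_pos: [0.4445, 0.1716, 0.0625]
orientation: [177.9, 1.0, -163.8]
ft_force: [-0.2, -0.1, -0.2]
grip_width: 0.0509
[ 177.85768838    0.95408693 -163.81394984]
tool shift [ 6.1 -5.9 59.2] spin about tool z 0.005 rad (0.3 deg) | tcp [444.5 171.6  62.5] ytool yaw 106.22 j7 81.9 t 5.8167 w 50.9
```

```bash
python3 -m handwheel '{"gripper":[60,60,60,60,60],"xyz":[[3,-3,20],[3,-3,12],[0,0,4],[0,0,0],[0,0,0]],"spin":[0,0,0,0,0]}'
python3 -c "
from h import *
print(read_state()['orientation'])
plan(440.6,166.6,3,105.95)"
```

```text
clock: 6.23
tcp_pos: [0.4445, 0.1699, 0.032]
orientation: [177.7, 1.5, -163.7]
ft_force: [-0.1, -0.4, 0.3]
grip_width: 0.0514
[ 177.71483744    1.53408909 -163.71427626]
tool shift [ 5.4 -3.3 28.7] spin about tool z 0.007 rad (0.4 deg) | tcp [444.5 169.9  32. ] ytool yaw 106.35 j7 82.2 t 6.2333 w 51.4
```

```bash
python3 -m handwheel '{"gripper":[60,60,60,60,60],"xyz":[[4,-3,14],[4,-2,10],[2,0,5],[0,0,0],[0,0,0]],"spin":[0,0,0,0,0]}'
python3 -c "
from h import *
print(read_state()['orientation'],read_state()['ft_force'])
plan(440.6,166.6,3,105.95)"
```

```text
clock: 6.65
tcp_pos: [0.4412, 0.167, 0.0072]
orientation: [177.6, 2.1, -163.7]
ft_force: [0.3, -0.5, 0.6]
grip_width: 0.0515
[ 177.60701774    2.12113843 -163.67259516] [ 0.29896989 -0.46977956  0.58167537]
tool shift [ 0.9 -0.4  4.2] spin about tool z 0.008 rad (0.5 deg) | tcp [441.2 167.    7.2] ytool yaw 106.42 j7 82.5 t 6.65 w 51.5
```

```bash
python3 -m handwheel '{"gripper":[60,60,20,20,20],"xyz":[[1,0,5],[0,0,0],[0,0,0],[0,0,0],[0,0,0]],"spin":[0,0,0,0,0]}' 40
python3 -m handwheel '{"gripper":[20,20],"xyz":[[0,0,0],[0,0,0]],"spin":[0,0]}'
python3 -c "
from h import *
print(read_state()['orientation'],read_state()['ft_force'])
plan(440.6,166.6,3,105.95)"
```

```text
clock: 7.07
tcp_pos: [0.4421, 0.1683, 0.0042]
orientation: [177.6, 2.3, -163.7]
ft_force: [0.7, -0.1, 0.3]
grip_width: 0.0329
clock: 7.23
tcp_pos: [0.4422, 0.1683, 0.0044]
orientation: [177.6, 2.3, -163.7]
ft_force: [0.9, 0.5, -0.6]
grip_width: 0.033
[ 177.56969256    2.33343951 -163.65395429] [ 0.87938106  0.50826729 -0.6451588 ]
tool shift [ 2.1 -1.3  1.2] spin about tool z 0.009 rad (0.5 deg) | tcp [442.2 168.3   4.4] ytool yaw 106.45 j7 82.4 t 7.2333 w 33.0
```

```bash
python3 -m handwheel '{"gripper":[20,20,20,20,20],"xyz":[[0,0,-10],[0,0,-25],[0,0,-35],[0,0,-35],[0,0,-20]],"spin":[0,0,0,0,0]}'
python3 -m handwheel '{"gripper":[20,20],"xyz":[[0,0,0],[0,0,0]],"spin":[0,0]}'
python3 - <<'E'
from h import *
print(read_state()['orientation'],read_state()['ft_force'])
im=snapshot("wrist"); cv2.imwrite("pics/g240.png",im[:,:,::-1])
plan(531.5,-331,140,95.65)
E
```

```text
clock: 7.65
tcp_pos: [0.4347, 0.1602, 0.1313]
orientation: [177.6, 1.7, -163.6]
ft_force: [0.8, -0.1, -0.2]
grip_width: 0.0332
clock: 7.82
tcp_pos: [0.4373, 0.1608, 0.1368]
orientation: [177.6, 2.2, -163.7]
ft_force: [0.5, -0.0, -1.6]
grip_width: 0.0328
[ 177.5916531     2.1998752  -163.65173389] [ 0.52833347 -0.00615724 -1.6212168 ]
tool shift [  48.1 -497.7  -26.2] spin about tool z 0.188 rad (10.8 deg) | tcp [437.5 160.8 136.6] ytool yaw 106.44 j7 83.1 t 7.8667 w 33.1
```

View pics/g240.png

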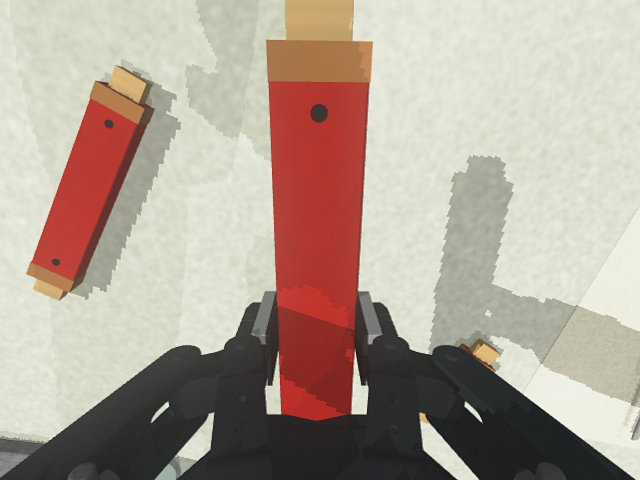

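The 240 slat is held squarely between the pads and the lower side of the view is clear. Now I'll carry it to the stand.

```bash
python3 -m handwheel '{"gripper":[20,20,20,20,20],"xyz":[[0,-20,0],[4,-36,-2],[4,-36,-2],[4,-36,-2],[4,-36,-2]],"spin":[0,0,0,0,0]}'
python3 -m handwheel '{"gripper":[20,20,20,20,20],"xyz":[[4,-36,-2],[4,-36,-2],[4,-36,-2],[4,-36,-2],[4,-36,-2]],"spin":[0,0,0,0,0]}'
python3 -m handwheel '{"gripper":[20,20,20,20,20],"xyz":[[4,-36,-2],[4,-36,-2],[0,-20,0],[0,0,0],[0,0,0]],"spin":[0,0.06,0.06,0,0]}'
python3 -c "
from h import *
print(read_state()['orientation'],read_state()['ft_force'])
plan(533.3,-330.8,100,95.65)"
```

```text
clock: 8.28
tcp_pos: [0.4658, 0.0033, 0.1317]
orientation: [177.3, 1.8, -162.5]
ft_force: [2.9, -0.2, -1.6]
grip_width: 0.033
clock: 8.7
tcp_pos: [0.496, -0.1822, 0.1244]
orientation: [176.9, 1.1, -162.4]
ft_force: [0.8, 0.2, -0.7]
grip_width: 0.033
clock: 9.12
tcp_pos: [0.5095, -0.2866, 0.1138]
orientation: [176.7, 0.0, -170.2]
ft_force: [-0.2, 1.0, -1.0]
grip_width: 0.033
[ 1.76690010e+02  4.44943287e-02 -1.70228980e+02] [-0.20713347  1.02878092 -1.02262354]
tool shift [-16.  -48.3  11. ] spin about tool z 0.072 rad (4.1 deg) | tcp [ 509.5 -286.6  113.8] ytool yaw 99.77 j7 131.3 t 9.1167 w 33.0
```

```bash
python3 -m handwheel '{"gripper":[20,20,20,20,20],"xyz":[[-6,-20,0],[-6,-20,5],[-4,-8,5],[0,0,0],[0,0,0]],"spin":[0.03,0.03,0.01,0,0]}'
python3 -c "
from h import *
print(read_state()['orientation'],read_state()['ft_force'])
plan(533.3,-330.8,60,95.65)"
```

```text
clock: 9.53
tcp_pos: [0.53, -0.3235, 0.0941]
orientation: [176.1, -0.7, -173.8]
ft_force: [-0.9, 0.0, -0.1]
grip_width: 0.0332
[ 176.10882409   -0.71227568 -173.81257317] [-0.87242819  0.00978071 -0.06054743]
tool shift [-3.  -9.9 33.4] spin about tool z 0.009 rad (0.5 deg) | tcp [ 530.  -323.5   94.1] ytool yaw 96.14 j7 130.6 t 9.5333 w 33.2
```

```bash
python3 -m handwheel '{"gripper":[20,20,20,20,20],"xyz":[[-3,-6,12],[-2,-6,12],[0,-2,10],[0,0,0],[0,0,0]],"spin":[0.01,0,0,0,0]}'
python3 -c "
from h import *
print(read_state()['orientation'],read_state()['ft_force'])
plan(533.3,-330.8,38,95.65)"
```

```text
clock: 9.95
tcp_pos: [0.5351, -0.3274, 0.0564]
orientation: [175.8, -0.9, -173.9]
ft_force: [-0.4, 0.2, -0.2]
grip_width: 0.0331
[ 175.77366524   -0.861611   -173.85147752] [-0.36574142  0.24698206 -0.15424471]
tool shift [ 1.9 -4.5 18.1] spin about tool z 0.008 rad (0.4 deg) | tcp [ 535.1 -327.4   56.4] ytool yaw 96.08 j7 131.1 t 9.95 w 33.1
```

```bash
python3 -m handwheel '{"gripper":[20,20,20,20,20],"xyz":[[2,-4,8],[1,-2,6],[0,0,4],[0,0,0],[0,0,0]],"spin":[0.008,0,0,0,0]}'
python3 - <<'E'
from h import *
print(read_state()['orientation'],read_state()['ft_force'])
im=snapshot("wrist"); cv2.imwrite("pics/p240.png",im[:,:,::-1])
plan(533.3,-330.2,38,95.65)
E
```

```text
clock: 10.37
tcp_pos: [0.5326, -0.3325, 0.0381]
orientation: [175.8, -0.8, -174.3]
ft_force: [-0.7, 1.7, 3.4]
grip_width: 0.033
[ 175.80504353   -0.79415364 -174.30939041] [-0.67910442  1.66869334  3.40730227]
tool shift [-0.8  2.2  0.4] spin about tool z -0.000 rad (-0.0 deg) | tcp [ 532.7 -332.5   38.2] ytool yaw 95.64 j7 131.5 t 10.4167 w 32.8
```

View pics/p240.png

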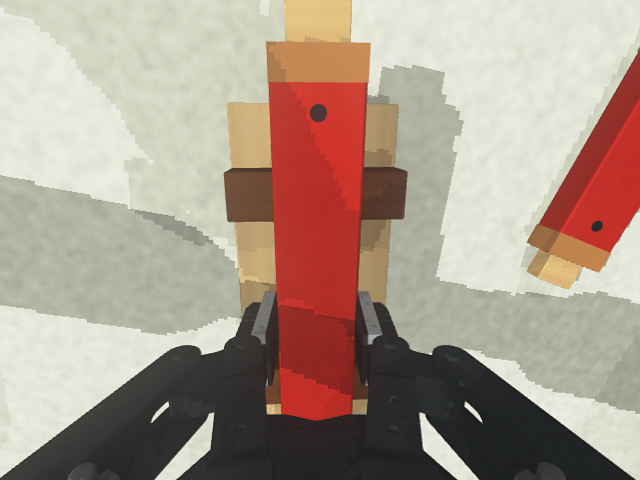

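The slat sits across the bearer almost evenly: 48 px shows on the left and 45 px on the right at row 195. Contact force is 3 N, so I'll release.

```bash
python3 -m handwheel '{"gripper":[20,40,60,60,60],"xyz":[[0,0,2],[0,0,0],[0,0,0],[0,0,0],[0,0,0]],"spin":[0,0,0,0,0]}'
python3 -m handwheel '{"gripper":[60,60,60,60,60],"xyz":[[0,0,-15],[0,0,-35],[0,0,-40],[0,0,-40],[0,0,-20]],"spin":[0,0,0,0,0]}'
python3 -m handwheel '{"gripper":[60,60],"xyz":[[0,0,0],[0,0,0]],"spin":[0,0]}'
python3 - <<'E'
from h import *
print(read_state()['orientation'],read_state()['ft_force'])
im=snapshot("wrist"); cv2.imwrite("pics/a240.png",im[:,:,::-1])
for b in blobs(redmask(im),calibration("wrist"),.050,300): print(*b)
plan(532,-331,220,95.65)
plan(460,-10,180,75.5)
E
```

```text
clock: 10.83
tcp_pos: [0.5329, -0.3327, 0.037]
orientation: [175.9, -0.7, -174.3]
ft_force: [-0.4, -1.0, 0.8]
grip_width: 0.0514
clock: 11.25
tcp_pos: [0.5322, -0.3402, 0.1849]
orientation: [175.3, -1.4, -174.2]
ft_force: [0.6, -0.7, -0.5]
grip_width: 0.051
clock: 11.42
tcp_pos: [0.5351, -0.3423, 0.1909]
orientation: [175.7, -1.0, -174.2]
ft_force: [0.2, -0.2, -0.8]
grip_width: 0.0512
[ 175.69106517   -0.96006355 -174.2440318 ] [ 0.2451252  -0.22402847 -0.83236938]
[620.  189.6] [475.5 -57. ] [92.9 44.2] -14.48
[314.7 213.5] [ 531.5 -332.9] [186.   34.4] 5.74
[485.6 141.5] [ 450.7 -198.6] [86.4 36.6] -15.71
tool shift [  2.5  13.8 -28.3] spin about tool z 0.001 rad (0.0 deg) | tcp [ 535.2 -342.4  190.7] ytool yaw 95.68 j7 130.4 t 11.4667 w 50.9
tool shift [ 41.3 336.4  36.8] spin about tool z 0.352 rad (20.2 deg) | tcp [ 535.2 -342.4  190.7] ytool yaw 95.68 j7 130.4 t 11.4667 w 50.9
```

View pics/a240.png

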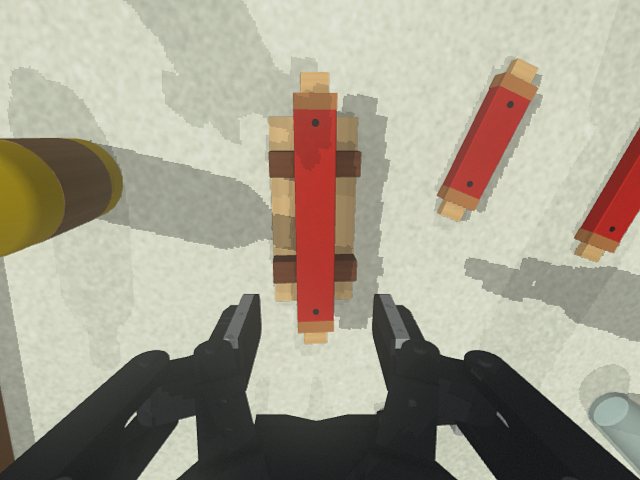

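The pile base is centred: 25 px of bearer shows either side, and the slat's ends at rows 73 and 343 sit symmetrically about the board at rows 117–300. The tool has picked up about 4° of tilt, and the drift direction seems to depend on arm position. A cheap test follows: wiggle at small reach on the right-hand side.

```bash
cat >> h.py <<'E'
def tilt():
    s=read_state(); r,p,w=np.radians(s["orientation"])
    from scipy.spatial.transform import Rotation as R
    z=R.from_euler("xyz",[r,p,w]).as_matrix()[:,2]
    print("tilt of tool z, world deg:",np.degrees(z[:2]).round(2),"tcp",(np.array(s["tcp_pos"])*1000).round(1),"F",np.round(s["ft_force"],1))
E
python3 -m handwheel '{"gripper":[60,60,60,60,60],"xyz":[[38,0,0],[38,0,0],[38,0,0],[38,0,0],[38,0,0]],"spin":[0.12,0.12,0.12,0.12,0.12]}'
python3 -m handwheel '{"gripper":[60,60],"xyz":[[0,0,0],[0,0,0]],"spin":[0,0]}'
python3 -c "
from h import *
tilt();plan(160,-390,200,50)"
```

```text
clock: 11.88
tcp_pos: [0.3477, -0.3117, 0.1885]
orientation: [176.9, -3.6, 150.7]
ft_force: [-0.4, -0.3, -0.1]
grip_width: 0.0517
clock: 12.05
tcp_pos: [0.3364, -0.3068, 0.1849]
orientation: [176.8, -4.4, 150.0]
ft_force: [1.4, -0.0, -0.5]
grip_width: 0.0511
tilt of tool z, world deg: [-2.23  4.97] tcp [ 336.4 -306.8  184.9] F [ 1.4 -0.  -0.5]
tool shift [ 112.  -159.7  -15.4] spin about tool z 0.170 rad (9.8 deg) | tcp [ 336.4 -306.8  184.9] ytool yaw 59.77 j7 106.5 t 12.05 w 51.1
```

Now wiggle here (azimuth −42°, r 0.455) with small rows to measure the drift per row.

```bash
python3 -m handwheel '{"gripper":[60,60,60,60,60],"xyz":[[0,0,1],[0,0,-1],[0,0,1],[0,0,-1],[0,0,1]],"spin":[0,0,0,0,0]}' | head -3
python3 -c "
from h import *
tilt()"
python3 -m handwheel '{"gripper":[60,60,60,60,60],"xyz":[[0,0,-20],[0,0,20],[0,0,-20],[0,0,20],[0,0,0]],"spin":[0,0,0,0,0]}' | head -3
python3 -c "
from h import *
tilt()"
python3 -m handwheel '{"gripper":[60,60,60,60,60],"xyz":[[0,0,0],[0,0,0],[0,0,0],[0,0,0],[0,0,0]],"spin":[0.01,-0.01,0.01,-0.01,0.01]}' | head -3
python3 -c "
from h import *
tilt()"
```

```text
clock: 12.47
tcp_pos: [0.3381, -0.3061, 0.1813]
orientation: [176.8, -4.6, 150.3]
tilt of tool z, world deg: [-2.43  5.07] tcp [ 338.1 -306.1  181.3] F [ 1.2  0.2 -0.4]
clock: 12.88
tcp_pos: [0.3418, -0.3071, 0.1808]
orientation: [176.8, -4.5, 150.6]
tilt of tool z, world deg: [-2.38  4.98] tcp [ 341.8 -307.1  180.8] F [-1.5  0.8 -0.8]
clock: 13.3
tcp_pos: [0.3439, -0.3086, 0.1828]
orientation: [176.9, -4.4, 150.1]
tilt of tool z, world deg: [-2.25  4.86] tcp [ 343.9 -308.6  182.8] F [-0.5 -0.1  0. ]
```

```bash
cat > t.sh <<'E'
python3 -c "
from h import *
tilt()"
E
H="python3 -m handwheel"
python3 -m handwheel '{"gripper":[60,60,60,60,60],"xyz":[[0,0,12],[0,0,12],[0,0,12],[0,0,12],[0,0,12]],"spin":[0,0,0,0,0]}' | head -1
python3 -m handwheel '{"gripper":[60,60],"xyz":[[0,0,0],[0,0,0]],"spin":[0,0]}' | head -1; sh t.sh
python3 -m handwheel '{"gripper":[60,60,60,60],"xyz":[[0,0,-35],[0,0,-35],[0,0,0],[0,0,0]],"spin":[0,0,0,0]}' | head -1; sh t.sh
python3 -m handwheel '{"gripper":[60,60,60,60,60],"xyz":[[0,-20,0],[0,-20,0],[0,-20,0],[0,0,0],[0,0,0]],"spin":[0,0,0,0,0]}' | head -1; sh t.sh
python3 -m handwheel '{"gripper":[60,60,60,60,60],"xyz":[[0,20,0],[0,20,0],[0,20,0],[0,0,0],[0,0,0]],"spin":[0,0,0,0,0]}' | head -1; sh t.sh
python3 -m handwheel '{"gripper":[60,60,60,60,60],"xyz":[[-20,0,0],[-20,0,0],[-20,0,0],[0,0,0],[0,0,0]],"spin":[0,0,0,0,0]}' | head -1; sh t.sh
python3 -m handwheel '{"gripper":[60,60,60,60,60],"xyz":[[20,0,0],[20,0,0],[20,0,0],[0,0,0],[0,0,0]],"spin":[0,0,0,0,0]}' | head -1; sh t.sh
```

```text
clock: 13.72
clock: 13.88
tilt of tool z, world deg: [-1.95  4.65] tcp [ 343.6 -305.3  123.7] F [ 0.5 -0.4  1.4]
clock: 14.22
tilt of tool z, world deg: [-2.03  4.68] tcp [ 345.8 -311.4  197.8] F [-0.5  0.6  0.1]
clock: 14.63
tilt of tool z, world deg: [-1.81  4.57] tcp [ 316.  -364.8  196.4] F [-0.6 -0.6 -0.1]
clock: 15.05
tilt of tool z, world deg: [-1.89  4.66] tcp [ 347.2 -309.1  199. ] F [ 0.1 -0.1  0.1]
clock: 15.47
tilt of tool z, world deg: [-1.99  4.75] tcp [ 399.7 -339.1  194. ] F [-1.  -0.2 -1.3]
clock: 15.88
tilt of tool z, world deg: [-2.13  4.82] tcp [ 342.6 -307.5  197.3] F [ 1.2  0.  -0.5]
```

```bash

python3 -m handwheel '{"gripper":[60,60,60,60,60],"xyz":[[28,-40,-5],[28,-40,-5],[28,-40,-5],[28,-30,0],[0,0,0]],"spin":[0,0,0,0,0]}' | head -1; sh t.sh
python3 -m handwheel '{"gripper":[60,60,60,60,60],"xyz":[[0,0,24],[0,0,24],[0,0,24],[0,0,24],[0,0,24]],"spin":[0,0,0,0,0]}' | head -1;  sh t.sh
python3 -m handwheel '{"gripper":[60,60,60,60,60],"xyz":[[0,0,0],[0,0,-41],[0,0,-41],[0,0,-41],[0,0,0]],"spin":[0,0,0,0,0]}' | head -1; sh t.sh
python3 -m handwheel '{"gripper":[60,60,60,60,60],"xyz":[[0,0,8],[0,0,8],[0,0,8],[0,0,8],[0,0,8]],"spin":[0,0,0,0,0]}' | head -1;  sh t.sh
python3 -m handwheel '{"gripper":[60,60,60,60,60],"xyz":[[0,0,8],[0,0,8],[0,0,8],[0,0,8],[0,0,8]],"spin":[0,0,0,0,0]}' | head -1;  sh t.sh
python3 -m handwheel '{"gripper":[60,60,60,60,60],"xyz":[[0,0,8],[0,0,8],[0,0,8],[0,0,8],[0,0,8]],"spin":[0,0,0,0,0]}' | head -1;  sh t.sh
python3 -m handwheel '{"gripper":[60,60,60,60,60],"xyz":[[0,0,0],[0,0,-41],[0,0,-41],[0,0,-41],[0,0,0]],"spin":[0,0,0,0,0]}' | head -1; sh t.sh
```

```text
clock: 16.3
tilt of tool z, world deg: [-2.    4.65] tcp [ 183.  -378.1  211.6] F [-0.3  0.2  1.1]
clock: 16.72
tilt of tool z, world deg: [-1.42  3.81] tcp [ 179.6 -377.3   93.3] F [ 0.4 -0.4 -0.7]
clock: 17.13
tilt of tool z, world deg: [-2.17  4.57] tcp [ 180.5 -383.2  217. ] F [ 0.1 -1.6  0.4]
clock: 17.55
tilt of tool z, world deg: [-1.9   4.23] tcp [ 180.4 -381.8  177.5] F [-0.5  0.2 -0.4]
clock: 17.97
tilt of tool z, world deg: [-2.22  4.6 ] tcp [ 176.7 -375.6  130.1] F [0.6 0.  0.8]
clock: 18.38
tilt of tool z, world deg: [-2.24  4.61] tcp [ 175.  -372.    85.7] F [ 0.4 -0.5 -0.1]
clock: 18.8
tilt of tool z, world deg: [-2.78  5.18] tcp [ 177.6 -379.9  207.9] F [-0.3 -1.4 -0.6]
```

```bash
python3 -c "
from h import *
plan(420,-200,230,60);plan(440,200,230,60);plan(100,600,230,60)"
```

```text
tool shift [-114.8  279.5  -17.5] spin about tool z -0.014 rad (-0.8 deg) | tcp [ 177.6 -379.9  207.9] ytool yaw 59.17 j7 125.7 t 18.8 w 51.1
tool shift [ 70.6 632.7  17.7] spin about tool z -0.014 rad (-0.8 deg) | tcp [ 177.6 -379.9  207.9] ytool yaw 59.17 j7 125.7 t 18.8 w 51.1
tool shift [564.8 801.7  70.5] spin about tool z -0.014 rad (-0.8 deg) | tcp [ 177.6 -379.9  207.9] ytool yaw 59.17 j7 125.7 t 18.8 w 51.1
```

```bash

python3 -m handwheel '{"gripper":[60,60,60,60,60],"xyz":[[-16,40,-3],[-16,40,-3],[-16,40,-3],[-16,40,-3],[-16,40,-3]],"spin":[0,0,0,0,0]}' | head -1; sh t.sh
python3 -m handwheel '{"gripper":[60,60,60,60,60],"xyz":[[-16,40,-3],[-16,40,-3],[20,39,3],[20,39,3],[20,39,3]],"spin":[0,0,0,0,0]}' | head -1;  sh t.sh
python3 -m handwheel '{"gripper":[60,60,60,60,60],"xyz":[[20,39,3],[20,39,3],[20,39,3],[20,39,3],[20,39,3]],"spin":[0,0,0,0,0]}' | head -1; sh t.sh
python3 -c "
from h import *
plan(440,200,230,60);plan(100,600,230,60)"
```

```text
clock: 19.22
tilt of tool z, world deg: [-2.27  4.6 ] tcp [ 343.9 -260.6  230.4] F [ 1.  -0.8  0.6]
clock: 19.63
tilt of tool z, world deg: [-1.63  4.37] tcp [428.4 -87.6 240.6] F [0.9 0.9 0.5]
clock: 20.05
tilt of tool z, world deg: [-1.33  4.43] tcp [444.9 120.1 243.2] F [ 1.4 -0.5  0.3]
tool shift [45.5 64.3 19.4] spin about tool z -0.037 rad (-2.1 deg) | tcp [444.9 120.1 243.2] ytool yaw 57.87 j7 43.7 t 20.05 w 51.2
tool shift [544.8 222.   58.2] spin about tool z -0.037 rad (-2.1 deg) | tcp [444.9 120.1 243.2] ytool yaw 57.87 j7 43.7 t 20.05 w 51.2
```

```bash

python3 -m handwheel '{"gripper":[60,60,60,60,60],"xyz":[[38,16,4],[38,16,4],[38,16,4],[38,16,4],[38,16,4]],"spin":[0,0,0,0,0]}' | head -1; sh t.sh
python3 -m handwheel '{"gripper":[60,60,60,60,60],"xyz":[[38,16,4],[38,16,4],[38,16,4],[38,16,4],[38,16,4]],"spin":[0,0,0,0,0]}' | head -1;  sh t.sh
python3 -m handwheel '{"gripper":[60,60,60,60,60],"xyz":[[38,16,4],[38,16,4],[38,16,4],[0,0,0],[0,0,0]],"spin":[0,0,0,0,0]}' | head -1; sh t.sh
python3 -m handwheel '{"gripper":[60,60,60,60,60],"xyz":[[0,0,5],[0,0,-5],[0,0,5],[0,0,-5],[0,0,0]],"spin":[0,0,0,0,0]}' | head -1; sh t.sh
python3 -m handwheel '{"gripper":[60,60,60,60,60],"xyz":[[0,0,-1],[0,0,-1],[0,0,-1],[0,0,-1],[0,0,-1]],"spin":[0,0,0,0,0]}' | head -1; sh t.sh
python3 -m handwheel '{"gripper":[60,60,60,60,60],"xyz":[[0,1,-1],[0,1,-1],[0,1,-1],[0,1,-1],[0,1,-1]],"spin":[0,0,0,0,0]}' | head -1; sh t.sh
```

```text
clock: 20.47
tilt of tool z, world deg: [-0.85  4.72] tcp [330.  293.9 240.8] F [ 1.4  0.1 -0. ]
clock: 20.88
tilt of tool z, world deg: [-0.67  4.95] tcp [209.7 464.  238.1] F [ 1.2  0.4 -0.4]
clock: 21.3
tilt of tool z, world deg: [-0.94  5.31] tcp [128.8 573.  236.2] F [ 1.1 -0.4 -1. ]
clock: 21.72
tilt of tool z, world deg: [-0.86  5.22] tcp [131.8 570.4 235.8] F [0.2 0.4 0.3]
clock: 22.13
tilt of tool z, world deg: [-0.77  5.23] tcp [134.5 568.6 241.9] F [-0.1  0.  -0.4]
clock: 22.55
tilt of tool z, world deg: [-0.78  5.24] tcp [137.1 572.8 247.9] F [ 0.9  0.5 -0.6]
```

```bash

python3 -m handwheel '{"gripper":[60,60,60,60,60],"xyz":[[0,0,8],[0,0,10],[0,0,10],[0,0,10],[0,0,10]],"spin":[0,0,0,0,0]}' | head -1; sh t.sh
python3 -m handwheel '{"gripper":[60,60,60,60,60],"xyz":[[0,0,10],[0,0,10],[0,0,10],[0,0,10],[0,0,10]],"spin":[0,0,0,0,0]}' | head -1;  sh t.sh
python3 -m handwheel '{"gripper":[60,60,60,60,60],"xyz":[[0,0,0],[0,0,-41],[0,0,-41],[0,0,-41],[0,0,0]],"spin":[0,0,0,0,0]}' | head -1; sh t.sh
python3 -m handwheel '{"gripper":[60,60,60,60,60],"xyz":[[0,0,10],[0,0,10],[0,0,10],[0,0,10],[0,0,10]],"spin":[0,0,0,0,0]}' | head -1; sh t.sh
python3 -m handwheel '{"gripper":[60,60,60,60,60],"xyz":[[0,0,10],[0,0,10],[0,0,10],[0,0,10],[0,0,10]],"spin":[0,0,0,0,0]}' | head -1;  sh t.sh
python3 -m handwheel '{"gripper":[60,60,60,60,60],"xyz":[[0,0,0],[0,0,-41],[0,0,-41],[0,0,-41],[0,0,0]],"spin":[0,0,0,0,0]}' | head -1; sh t.sh
```

```text
clock: 22.97
tilt of tool z, world deg: [-0.73  5.42] tcp [136.7 578.8 197.4] F [-0.2  0.4  0.3]
clock: 23.38
tilt of tool z, world deg: [-0.8   5.22] tcp [135.5 582.6 140. ] F [ 0.7 -0.1  0.6]
clock: 23.8
tilt of tool z, world deg: [-1.04  4.51] tcp [136.1 568.6 260. ] F [-0.5  1.5  0.6]
clock: 24.22
tilt of tool z, world deg: [-0.92  4.85] tcp [135.7 574.5 207.9] F [0.2 1.  0.2]
clock: 24.63
tilt of tool z, world deg: [-1.07  4.36] tcp [133.7 575.9 147.6] F [ 0.3  0.5 -0.4]
clock: 25.05
tilt of tool z, world deg: [-1.3   3.66] tcp [134.9 563.8 267.9] F [0.6 1.2 0.2]
```

The ratchet of slow-down, fast-up takes off about 0.8° per cycle here, so I'll repeat it.

```bash

python3 -m handwheel '{"gripper":[60,60,60,60,60],"xyz":[[0,0,10],[0,0,10],[0,0,10],[0,0,10],[0,0,10]],"spin":[0,0,0,0,0]}' | head -1
python3 -m handwheel '{"gripper":[60,60,60,60,60],"xyz":[[0,0,10],[0,0,10],[0,0,10],[0,0,10],[0,0,10]],"spin":[0,0,0,0,0]}' | head -1
python3 -m handwheel '{"gripper":[60,60,60,60,60],"xyz":[[0,0,0],[0,0,-41],[0,0,-41],[0,0,-41],[0,0,0]],"spin":[0,0,0,0,0]}' | head -1; sh t.sh
python3 -m handwheel '{"gripper":[60,60,60,60,60],"xyz":[[0,0,10],[0,0,10],[0,0,10],[0,0,10],[0,0,10]],"spin":[0,0,0,0,0]}' | head -1
python3 -m handwheel '{"gripper":[60,60,60,60,60],"xyz":[[0,0,10],[0,0,10],[0,0,10],[0,0,10],[0,0,10]],"spin":[0,0,0,0,0]}' | head -1
python3 -m handwheel '{"gripper":[60,60,60,60,60],"xyz":[[0,0,0],[0,0,-41],[0,0,-41],[0,0,-41],[0,0,0]],"spin":[0,0,0,0,0]}' | head -1; sh t.sh
python3 -m handwheel '{"gripper":[60,60,60,60,60],"xyz":[[0,0,10],[0,0,10],[0,0,10],[0,0,10],[0,0,10]],"spin":[0,0,0,0,0]}' | head -1
python3 -m handwheel '{"gripper":[60,60,60,60,60],"xyz":[[0,0,10],[0,0,10],[0,0,10],[0,0,10],[0,0,10]],"spin":[0,0,0,0,0]}' | head -1
python3 -m handwheel '{"gripper":[60,60,60,60,60],"xyz":[[0,0,0],[0,0,-41],[0,0,-41],[0,0,-41],[0,0,0]],"spin":[0,0,0,0,0]}' | head -1; sh t.sh
python3 -m handwheel '{"gripper":[60,60,60,60,60],"xyz":[[0,0,10],[0,0,10],[0,0,10],[0,0,10],[0,0,10]],"spin":[0,0,0,0,0]}' | head -1
python3 -m handwheel '{"gripper":[60,60,60,60,60],"xyz":[[0,0,10],[0,0,10],[0,0,10],[0,0,10],[0,0,10]],"spin":[0,0,0,0,0]}' | head -1
python3 -m handwheel '{"gripper":[60,60,60,60,60],"xyz":[[0,0,0],[0,0,-41],[0,0,-41],[0,0,-41],[0,0,0]],"spin":[0,0,0,0,0]}' | head -1; sh t.sh
python3 -c "
from h import *
plan(440,200,230,75.5);plan(460,-10,180,75.5)"
```

```text
clock: 25.47
clock: 25.88
clock: 26.3
tilt of tool z, world deg: [-1.56  2.84] tcp [133.9 559.3 276.1] F [-0.2  1.9  0.9]
clock: 26.72
clock: 27.13
clock: 27.55
tilt of tool z, world deg: [-1.82  2.02] tcp [132.9 555.1 284.5] F [0.3 1.  0.7]
clock: 27.97
clock: 28.38
clock: 28.8
tilt of tool z, world deg: [-2.08  1.2 ] tcp [132.1 550.9 293. ] F [0.4 1.2 1.3]
clock: 29.22
clock: 29.63
clock: 30.05
tilt of tool z, world deg: [-2.32  0.45] tcp [131.5 547.4 302.5] F [0.5 1.7 1.4]
tool shift [-447.  -134.1   57.3] spin about tool z -0.296 rad (-17.0 deg) | tcp [131.5 547.4 302.5] ytool yaw 58.53 j7 -26.8 t 30.05 w 51.2
tool shift [-575.6 -302.1  104.8] spin about tool z -0.296 rad (-17.0 deg) | tcp [131.5 547.4 302.5] ytool yaw 58.53 j7 -26.8 t 30.05 w 51.2
```

```bash

python3 -m handwheel '{"gripper":[60,60,60,60,60],"xyz":[[-40,-11,4],[-40,-11,4],[-40,-11,4],[-40,-11,4],[-40,-11,4]],"spin":[0,0,0,0,0]}' | head -1; sh t.sh
python3 -m handwheel '{"gripper":[60,60,60,60,60],"xyz":[[-40,-11,4],[-40,-11,4],[-40,-11,4],[-40,-11,4],[-40,-15,4]],"spin":[0,0,0,0,0]}' | head -1;  sh t.sh
python3 -c "
from h import *
plan(460,-10,180,75.5)"
```

```text
clock: 30.47
tilt of tool z, world deg: [-2.22  1.61] tcp [269.2 404.5 280. ] F [ 0.9  1.  -0.9]
clock: 30.88
tilt of tool z, world deg: [-1.79  1.94] tcp [411.2 254.1 252.8] F [ 0.9  0.  -0. ]
tool shift [-178.5 -204.2   62.2] spin about tool z -0.277 rad (-15.9 deg) | tcp [411.2 254.1 252.8] ytool yaw 59.65 j7 23.8 t 30.8833 w 51.1
```

```bash

python3 -m handwheel '{"gripper":[60,60,60,60,60],"xyz":[[-28,-31,9],[-28,-31,9],[-28,-31,9],[-28,-31,9],[-28,-31,9]],"spin":[0,0,0,0,0]}' | head -1
python3 -m handwheel '{"gripper":[60,60,60,60,60],"xyz":[[-28,-31,10],[0,0,0],[0,0,0],[0,0,0],[0,0,0]],"spin":[0,-0.1,-0.1,-0.08,0]}' | head -1;  sh t.sh
python3 - <<'E'
from h import *
im=snapshot("wrist"); cv2.imwrite("pics/w195b.png",im[:,:,::-1])
for b in blobs(redmask(im),calibration("wrist"),.018,300): print(*b)
plan(460.9,-10.4,120,75.5)
E
```

```text
clock: 31.3
clock: 31.72
tilt of tool z, world deg: [-0.82  1.93] tcp [467.1   4.7 190.8] F [ 0.5 -0.2  0.7]
[ 19.4 396.5] [ 574.1 -358.8] [130.7  58.8] 5.68
[123.7 249.7] [ 450.3 -176.2] [95.2 33.6] -15.98
[293.4 212.7] [460.8 -10.4] [140.3  33. ] -14.74
tool shift [  0.5 -18.2  70.3] spin about tool z -0.006 rad (-0.4 deg) | tcp [467.1   4.7 190.8] ytool yaw 75.14 j7 71.3 t 31.7667 w 51.4
```

```bash

python3 -m handwheel '{"gripper":[60,60,60,60,60],"xyz":[[0,-6,30],[0,-6,40],[0,-4,40],[0,0,20],[0,0,0]],"spin":[0,0,0,0,0]}' | head -1; sh t.sh
python3 -c "
from h import *
plan(460.9,-10.4,3,75.4)"
```

```text
clock: 32.18
tilt of tool z, world deg: [0.07 1.99] tcp [468.2  -4.5  60. ] F [-0.2 -0.3  0.9]
tool shift [ 5.  -9.6 56.8] spin about tool z -0.016 rad (-0.9 deg) | tcp [468.2  -4.5  60. ] ytool yaw 74.5 j7 72.2 t 32.1833 w 51.0
```

```bash

python3 -m handwheel '{"gripper":[60,60,60,60,60],"xyz":[[4,-6,12],[3,-5,12],[0,-2,6],[0,0,0],[0,0,0]],"spin":[-0.016,0,0,0,0]}' | head -1; sh t.sh
python3 -c "
from h import *
plan(460.9,-10.4,3,75.4)"
```

```text
clock: 32.6
tilt of tool z, world deg: [0.31 2.01] tcp [461.2 -12.3  31.9] F [0.9 0.3 0.1]
tool shift [ 0.7  0.7 29. ] spin about tool z -0.004 rad (-0.2 deg) | tcp [461.2 -12.3  31.9] ytool yaw 75.16 j7 73.6 t 32.6 w 51.6
```

```bash

python3 -m handwheel '{"gripper":[60,60,60,60,60],"xyz":[[2,-1,12],[2,-1,11],[1,0,5],[0,0,0],[0,0,0]],"spin":[0,0,0,0,0]}' | head -1; sh t.sh
python3 -c "
from h import *
plan(460.9,-10.4,3,75.4)"
```

```text
clock: 33.02
tilt of tool z, world deg: [0.95 2.05] tcp [462.5 -10.4   8.6] F [-0.4 -0.5  0.2]
tool shift [ 1.5 -0.6  5.6] spin about tool z -0.005 rad (-0.3 deg) | tcp [462.5 -10.4   8.6] ytool yaw 75.11 j7 73.4 t 33.0167 w 51.6
```

```bash

python3 -m handwheel '{"gripper":[60,60,20,20,20],"xyz":[[2,0,6],[0,0,0],[0,0,0],[0,0,0],[0,0,0]],"spin":[0,0,0,0,0]}' 40 | head -1
python3 -m handwheel '{"gripper":[20,20],"xyz":[[0,0,0],[0,0,0]],"spin":[0,0]}'; sh t.sh
python3 -c "
from h import *
plan(460.9,-10.4,3,75.4)"
python3 -m handwheel '{"gripper":[20,20,20,20,20],"xyz":[[0,0,-10],[0,0,-30],[0,0,-40],[0,0,-40],[0,0,-30]],"spin":[0,0,0,0,0]}' |head -1
python3 -m handwheel '{"gripper":[20,20],"xyz":[[0,0,0],[0,0,0]],"spin":[0,0]}'; sh t.sh
python3 -c "
from h import *
plan(532,-332,150,95.7)"
```

```text
clock: 33.43
clock: 33.6
tcp_pos: [0.4624, -0.0093, 0.0046]
orientation: [177.7, 0.6, 165.1]
ft_force: [-0.6, 0.1, -0.5]
grip_width: 0.0332
tilt of tool z, world deg: [1.15 2.06] tcp [462.4  -9.3   4.6] F [-0.6  0.1 -0.5]
tool shift [ 1.2 -1.5  1.5] spin about tool z -0.005 rad (-0.3 deg) | tcp [462.4  -9.3   4.6] ytool yaw 75.11 j7 73.3 t 33.6 w 33.2
clock: 34.02
clock: 34.18
tcp_pos: [0.4574, -0.0152, 0.1635]
orientation: [177.8, 0.4, 165.1]
ft_force: [-0.4, -1.0, -0.5]
grip_width: 0.0332
tilt of tool z, world deg: [0.98 2.06] tcp [457.4 -15.2 163.5] F [-0.4 -1.  -0.5]
tool shift [-153.6 -287.2    3.3] spin about tool z -0.360 rad (-20.6 deg) | tcp [457.4 -15.2 163.5] ytool yaw 75.09 j7 73.9 t 34.1833 w 33.2
```

```bash

python3 -m handwheel '{"gripper":[20,20,20,20,20],"xyz":[[-10,-20,0],[-20,-37,0],[-20,-37,0],[-20,-37,0],[-20,-37,0]],"spin":[0,0,0,0,0]}' |head -1; sh t.sh
python3 -m handwheel '{"gripper":[20,20,20,20,20],"xyz":[[-20,-37,0],[-20,-37,0],[-15,-25,0],[0,0,0],[0,0,0]],"spin":[0,0,-0.1,-0.12,-0.12]}' |head -1
python3 -m handwheel '{"gripper":[20,20],"xyz":[[0,0,0],[0,0,0]],"spin":[0,0]}'|head -1; sh t.sh
python3 -c "
from h import *
plan(532.7,-332.8,100,95.7)"
```

```text
clock: 34.6
tilt of tool z, world deg: [0.74 2.46] tcp [ 501.  -193.6  155. ] F [ 1.7  0.8 -0.8]
clock: 35.02
clock: 35.18
tilt of tool z, world deg: [-0.04  2.47] tcp [ 523.4 -316.4  139.5] F [ 0.1  0.5 -1.1]
tool shift [ -7.5 -18.9  38.7] spin about tool z -0.003 rad (-0.1 deg) | tcp [ 523.4 -316.4  139.5] ytool yaw 95.55 j7 123.9 t 35.1833 w 32.5
```

```bash

python3 -m handwheel '{"gripper":[20,20,20,20,20],"xyz":[[-4,-10,10],[-4,-9,15],[0,-2,10],[0,0,0],[0,0,0]],"spin":[0,0,0,0,0]}' |head -1; sh t.sh
python3 -c "
from h import *
plan(532.7,-332.8,75,95.7)"
```

```text
clock: 35.6
tilt of tool z, world deg: [-0.32  2.72] tcp [ 532.1 -330.5   99.7] F [ 0.3  0.  -0.6]
tool shift [-0.4 -3.5 24.6] spin about tool z -0.014 rad (-0.8 deg) | tcp [ 532.1 -330.5   99.7] ytool yaw 94.93 j7 124.3 t 35.6 w 33.0
```

```bash

python3 -m handwheel '{"gripper":[20,20,20,20,20],"xyz":[[0,-3,12],[0,-3,12],[0,0,8],[0,0,0],[0,0,0]],"spin":[-0.014,0,0,0,0]}' |head -1; sh t.sh
python3 - <<'E'
from h import *
plan(532.7,-332.8,55,95.7)
im=snapshot("wrist"); cv2.imwrite("pics/p195.png",im[:,:,::-1])
E
```

```text
clock: 36.02
tilt of tool z, world deg: [-0.32  2.77] tcp [ 532.6 -333.    65. ] F [ 0.  -0.2 -1.1]
tool shift [-0.1 -0.3 10. ] spin about tool z 0.002 rad (0.1 deg) | tcp [ 532.6 -333.    65. ] ytool yaw 95.81 j7 125.3 t 36.0167 w 33.5
```

View pics/p195.png

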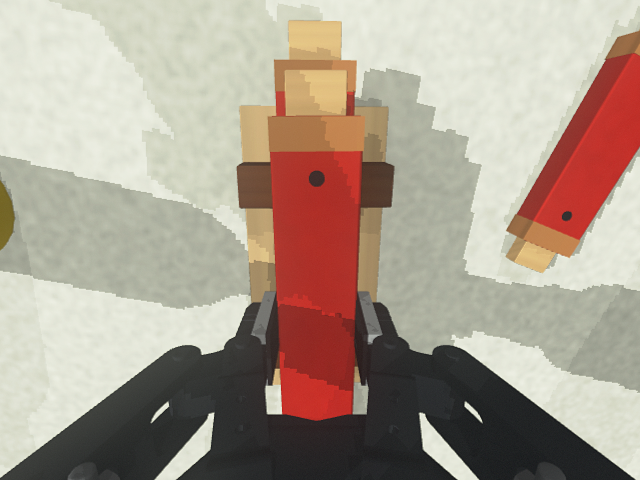

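The 195 slat sits squarely over the 240: the upper block spans columns 268–364 and the lower one 275–356, both centred at about 316. I'll lower it and release.

```bash

python3 -m handwheel '{"gripper":[20,20,20,20,20],"xyz":[[0,-1,5],[0,0,4],[0,0,2],[0,0,0],[0,0,0]],"spin":[0,0,0,0,0]}' ; sh t.sh
python3 -c "
from h import *
plan(532.7,-332.8,54.6,95.7)"
```

```text
clock: 36.48
tcp_pos: [0.5336, -0.334, 0.0546]
orientation: [177.3, 0.1, -174.2]
ft_force: [-0.4, 0.5, -0.0]
grip_width: 0.033
tilt of tool z, world deg: [-0.2   2.71] tcp [ 533.6 -334.    54.6] F [-0.4  0.5 -0. ]
tool shift [0.7 1.3 0.1] spin about tool z 0.002 rad (0.1 deg) | tcp [ 533.6 -334.    54.6] ytool yaw 95.81 j7 125.4 t 36.4833 w 33.0
```

```bash

python3 -m handwheel '{"gripper":[20,20,40,60,60],"xyz":[[1,2,1],[0,0,0],[0,0,0],[0,0,0],[0,0,0]],"spin":[0,0,0,0,0]}' 
python3 -m handwheel '{"gripper":[60,60,60,60,60],"xyz":[[0,0,0],[0,0,-15],[0,0,-40],[0,0,-40],[0,0,-30]],"spin":[0,0,0,0,0]}' |head -1
python3 -m handwheel '{"gripper":[60,60],"xyz":[[0,0,0],[0,0,0]],"spin":[0,0]}'|head -1; sh t.sh
python3 - <<'E'
from h import *
im=snapshot("wrist"); cv2.imwrite("pics/a195.png",im[:,:,::-1])
for z in (.05,.068): 
  for b in blobs(redmask(im),calibration("wrist"),z,300): print(z,*b)
plan(450.7,-176,150,74.2)
E
```

```text
clock: 36.9
tcp_pos: [0.5332, -0.3326, 0.0546]
orientation: [177.4, 0.2, -174.2]
ft_force: [0.9, 0.2, -0.2]
grip_width: 0.0512
clock: 37.32
clock: 37.48
tilt of tool z, world deg: [-0.37  2.85] tcp [ 531.8 -336.7  182.4] F [ 0.6  0.6 -0.3]
0.05 [312.8 227.3] [ 538.8 -332.5] [150.8  36.7] 6.26
0.05 [492.5 142.1] [ 450.6 -198.4] [86.  36.4] -15.82
0.068 [312.8 227.3] [ 533.3 -333.7] [141.   34.3] 6.26
0.068 [492.5 142.1] [ 450.8 -208.4] [80.4 34. ] -15.82
tool shift [ 64.8 166.7  41. ] spin about tool z 0.378 rad (21.6 deg) | tcp [ 532.3 -337.   182.7] ytool yaw 95.84 j7 125.6 t 37.5333 w 51.5
```

View pics/a195.png

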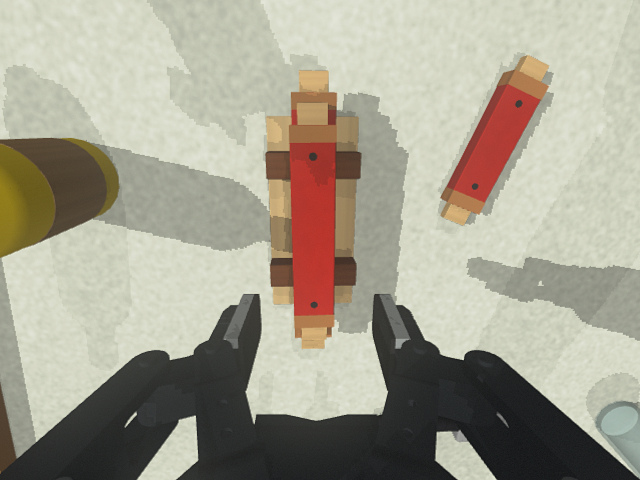

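Placed: the 195 lies at (533.3,-333.7) with yaw 6.3°, against (531.5,-332.9) and 5.7° for the 240, so the pile is good to about 2 mm. Next is the 150, at px (495,140).

```bash

python3 -m handwheel '{"gripper":[60,60,60,60,60],"xyz":[[12,33,0],[13,34,0],[13,34,0],[13,34,0],[13,34,0]],"spin":[0,0,0,0,0]}' |head -1
python3 -m handwheel '{"gripper":[60,60,60,60,60],"xyz":[[0,0,10],[0,0,10],[0,0,10],[0,0,0],[0,0,0]],"spin":[0.12,0.12,0.12,0.0,0]}' |head -1; sh t.sh
python3 - <<'E'
from h import *
im=snapshot("wrist"); cv2.imwrite("pics/w150b.png",im[:,:,::-1])
for b in blobs(redmask(im),calibration("wrist"),.018,300): print(*b)
plan(450.9,-176,60,74.2)
E
```

```text
clock: 37.95
clock: 38.37
tilt of tool z, world deg: [-1.36  3.13] tcp [ 438.7 -163.5  148.3] F [0.4 0.2 0.6]
[175.8 451.1] [ 618.4 -348. ] [87.3 39. ] -50.66
[101.3 337.8] [ 484.3 -367.8] [87.7 61.4] -68.55
[297.2 249.2] [ 451.  -176.8] [95.5 33.1] -15.85
tool shift [-18.5 -12.8  87.1] spin about tool z 0.006 rad (0.3 deg) | tcp [ 438.6 -163.5  148.3] ytool yaw 74.53 j7 93.6 t 38.4167 w 51.2
```

```bash

python3 -m handwheel '{"gripper":[60,60,60,60,60],"xyz":[[-7,-7,25],[-7,-7,35],[-2,-2,22],[0,0,0],[0,0,0]],"spin":[0,0,0,0,0]}' | head -1; sh t.sh
python3 -c "
from h import *
plan(451,-176.3,3,74.2)"
```

```text
clock: 38.83
tilt of tool z, world deg: [-1.02  3.06] tcp [ 451.6 -181.3   64.5] F [-0.1 -0.7  0.7]
tool shift [-0.   1.8 61.7] spin about tool z 0.020 rad (1.1 deg) | tcp [ 451.6 -181.3   64.5] ytool yaw 75.32 j7 96.3 t 38.8333 w 51.4
```

```bash

python3 -m handwheel '{"gripper":[60,60,60,60,60],"xyz":[[0,0,15],[1,0,15],[0,0,8],[0,0,0],[0,0,0]],"spin":[0.02,0,0,0,0]}' | head -1; sh t.sh
python3 -c "
from h import *
plan(451,-176.3,3,74.2)"
```

```text
clock: 39.25
tilt of tool z, world deg: [-0.6   2.96] tcp [ 453.8 -180.6   31.4] F [ 0.1 -0.7 -0.8]
tool shift [ 3.2  2.  28.6] spin about tool z 0.004 rad (0.2 deg) | tcp [ 453.8 -180.6   31.4] ytool yaw 74.42 j7 95.7 t 39.25 w 51.2
```

```bash

python3 -m handwheel '{"gripper":[60,60,60,60,60],"xyz":[[3,1,12],[3,1,11],[1,0,5],[0,0,0],[0,0,0]],"spin":[0,0,0,0,0]}' | head -1; sh t.sh
python3 -c "
from h import *
plan(451,-176.3,3,74.2)"
```

```text
clock: 39.67
tilt of tool z, world deg: [-0.1   2.79] tcp [ 451.8 -177.     8.6] F [-1.  -0.9  0.2]
tool shift [0.8 0.2 5.7] spin about tool z 0.006 rad (0.3 deg) | tcp [ 451.8 -177.     8.6] ytool yaw 74.54 j7 95.7 t 39.6667 w 51.1
```

```bash

python3 -m handwheel '{"gripper":[60,60,20,20,20],"xyz":[[2,0,6],[0,0,0],[0,0,0],[0,0,0],[0,0,0]],"spin":[0.006,0,0,0,0]}' 40 | head -1
python3 -m handwheel '{"gripper":[20,20],"xyz":[[0,0,0],[0,0,0]],"spin":[0,0]}'; sh t.sh
python3 -c "
from h import *
plan(451,-176.3,3,74.2)"
python3 -m handwheel '{"gripper":[20,20,20,20,20],"xyz":[[0,0,-10],[0,0,-30],[0,0,-40],[0,0,-40],[0,0,-30]],"spin":[0,0,0,0,0]}' |head -1
python3 -m handwheel '{"gripper":[20,20],"xyz":[[0,0,0],[0,0,0]],"spin":[0,0]}'; sh t.sh
python3 -c "
from h import *
plan(532,-332.8,150,95.7)"
```

```text
clock: 40.08
clock: 40.25
tcp_pos: [0.4515, -0.177, 0.0048]
orientation: [177.4, -0.6, 164.2]
ft_force: [0.3, 0.5, -0.4]
grip_width: 0.0331
tilt of tool z, world deg: [0.1  2.72] tcp [ 451.5 -177.     4.8] F [ 0.3  0.5 -0.4]
tool shift [0.7 0.5 1.8] spin about tool z -0.001 rad (-0.0 deg) | tcp [ 451.5 -177.     4.8] ytool yaw 74.16 j7 95.5 t 40.25 w 33.1
clock: 40.67
clock: 40.83
tcp_pos: [0.4498, -0.1842, 0.1638]
orientation: [177.3, -0.8, 164.2]
ft_force: [-1.4, 0.3, -1.7]
grip_width: 0.033
tilt of tool z, world deg: [-0.04  2.77] tcp [ 449.8 -184.2  163.8] F [-1.4  0.3 -1.7]
tool shift [-119.7 -121.     6.5] spin about tool z -0.376 rad (-21.5 deg) | tcp [ 449.8 -184.2  163.8] ytool yaw 74.15 j7 95.2 t 40.8333 w 33.0
```

```bash

python3 -m handwheel '{"gripper":[20,20,20,20,20],"xyz":[[-22,-22,0],[-24,-24,0],[-24,-24,0],[-24,-24,0],[-22,-22,0]],"spin":[0,0,0,0,0]}' |head -1
python3 -m handwheel '{"gripper":[20,20,20,20,20],"xyz":[[0,0,0],[0,0,0],[0,0,0],[0,0,0],[0,0,0]],"spin":[-0.12,-0.12,-0.12,0,0]}'|head -1; sh t.sh
python3 -c "
from h import *
plan(532.5,-332.8,100,95.7)"
```

```text
clock: 41.25
clock: 41.67
tilt of tool z, world deg: [-0.89  3.24] tcp [ 526.8 -329.7  145.2] F [-0.1  0.3 -0.3]
tool shift [-5.8 -6.2 44.8] spin about tool z -0.001 rad (-0.0 deg) | tcp [ 526.8 -329.7  145.2] ytool yaw 95.66 j7 124.5 t 41.6667 w 32.8
```

```bash

python3 -m handwheel '{"gripper":[20,20,20,20,20],"xyz":[[-2,-3,12],[-2,-3,16],[0,-2,12],[0,0,0],[0,0,0]],"spin":[0,0,0,0,0]}' |head -1; sh t.sh
python3 -c "
from h import *
plan(532.5,-332.8,85,95.7)"
```

```text
clock: 42.08
tilt of tool z, world deg: [-1.1   3.36] tcp [ 529.8 -333.5   98.9] F [-0.1  0.1  0.3]
tool shift [-3.  -0.4 13.9] spin about tool z -0.012 rad (-0.7 deg) | tcp [ 529.8 -333.5   98.9] ytool yaw 95.03 j7 124.2 t 42.0833 w 32.8
```

```bash

python3 -m handwheel '{"gripper":[20,20,20,20,20],"xyz":[[-1,-1,8],[-1,0,6],[0,0,0],[0,0,0],[0,0,0]],"spin":[-0.012,0,0,0,0]}' |head -1; sh t.sh
python3 - <<'E'
from h import *
plan(532.5,-332.8,72.8,95.7)
im=snapshot("wrist"); cv2.imwrite("pics/p150.png",im[:,:,::-1])
E
```

```text
clock: 42.5
tilt of tool z, world deg: [-1.08  3.35] tcp [ 532.2 -332.9   84. ] F [ 0.1  0.8 -0.6]
tool shift [-0.5 -0.6 11.2] spin about tool z 0.001 rad (0.0 deg) | tcp [ 532.2 -332.9   84. ] ytool yaw 95.73 j7 124.6 t 42.5 w 33.1
```

View pics/p150.png

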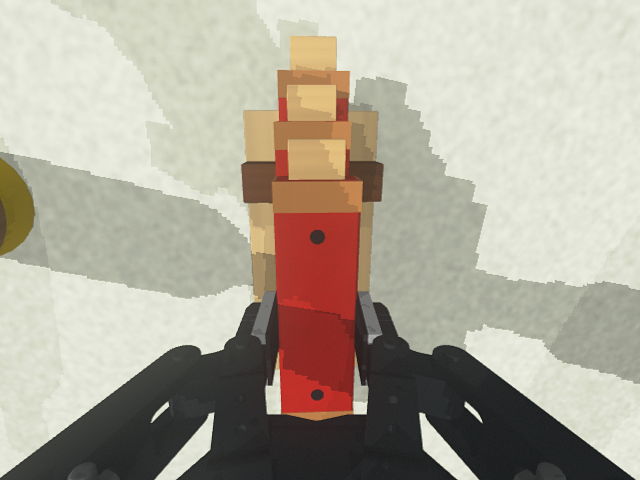

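The 150 is over the pile, with its centre column at about 317 against 312–314 for the slats below, within 1–2 mm. I'll lower and release.

```bash

python3 -m handwheel '{"gripper":[20,20,20,20,20],"xyz":[[0,-1,5],[0,-1,5],[0,0,2],[0,0,0],[0,0,0]],"spin":[0,0,0,0,0]}' ; sh t.sh
python3 -c "
from h import *
plan(532.5,-333.3,72.8,95.7)"
```

```text
clock: 42.97
tcp_pos: [0.5333, -0.3353, 0.0726]
orientation: [176.7, -0.6, -174.3]
ft_force: [0.6, 1.6, 2.7]
grip_width: 0.0329
tilt of tool z, world deg: [-0.91  3.25] tcp [ 533.3 -335.3   72.6] F [0.6 1.6 2.7]
tool shift [ 0.6  2.1 -0.1] spin about tool z 0.000 rad (0.0 deg) | tcp [ 533.3 -335.3   72.6] ytool yaw 95.71 j7 124.7 t 42.9667 w 32.9
```

```bash

python3 -m handwheel '{"gripper":[20,20,20,20,20],"xyz":[[0,1,-2],[1,1.5,0],[0,0,2],[0,0,0],[0,0,0]],"spin":[0,0,0,0,0]}' ; sh t.sh
python3 -c "
from h import *
plan(532.5,-333.3,72.8,95.7)"
```

```text
clock: 43.38
tcp_pos: [0.5319, -0.3326, 0.0727]
orientation: [176.7, -0.6, -174.3]
ft_force: [-0.1, 0.1, 0.7]
grip_width: 0.0331
tilt of tool z, world deg: [-0.91  3.24] tcp [ 531.9 -332.6   72.7] F [-0.1  0.1  0.7]
tool shift [-0.6 -0.8 -0.1] spin about tool z 0.000 rad (0.0 deg) | tcp [ 531.9 -332.6   72.7] ytool yaw 95.71 j7 124.6 t 43.3833 w 33.1
```

```bash

python3 -m handwheel '{"gripper":[20,40,60,60,60],"xyz":[[0,0,0],[0,0,0],[0,0,0],[0,0,0],[0,0,0]],"spin":[0,0,0,0,0]}' 
python3 -m handwheel '{"gripper":[60,60,60,60,60],"xyz":[[0,0,-15],[0,0,-40],[0,0,-40],[0,0,-40],[0,0,0]],"spin":[0,0,0,0,0]}' |head -1
python3 -m handwheel '{"gripper":[60,60],"xyz":[[0,0,0],[0,0,0]],"spin":[0,0]}'|head -1; sh t.sh
python3 - <<'E'
from h import *
im=snapshot("wrist"); cv2.imwrite("pics/a150.png",im[:,:,::-1])
for b in blobs(redmask(im),calibration("wrist"),.086,300): print(*b)
plan(557,343.8,180,71)
E
```

```text
clock: 43.8
tcp_pos: [0.5319, -0.3325, 0.0726]
orientation: [176.7, -0.6, -174.3]
ft_force: [-1.2, 0.1, 0.8]
grip_width: 0.0513
clock: 44.22
clock: 44.38
tilt of tool z, world deg: [-1.04  3.33] tcp [ 533.5 -340.   212.4] F [ 0.2  0.3 -0.2]
[311.7 212.9] [ 520.  -333.7] [117.4  34.5] 6.08
tool shift [-93.  674.5  71.3] spin about tool z 0.431 rad (24.7 deg) | tcp [ 533.  -339.7  211.6] ytool yaw 95.72 j7 125.1 t 44.4333 w 51.1
```

View pics/a150.png

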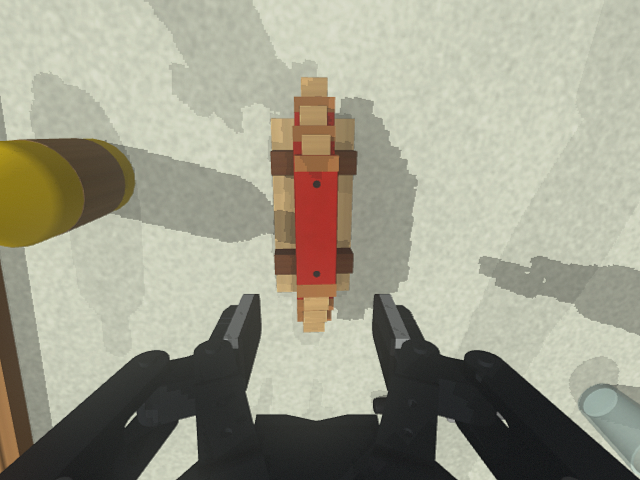

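The 150 is on and centred (columns 294–338, rows 155–297). Next is the 105.

```bash

python3 -m handwheel '{"gripper":[60,60,60,60,60],"xyz":[[-5,40,2],[-5,40,2],[-5,40,2],[-5,40,2],[-5,40,2]],"spin":[0,0,0,0,0]}' |head -1
python3 -m handwheel '{"gripper":[60,60,60,60,60],"xyz":[[-5,40,2],[-5,40,2],[-5,40,2],[-5,40,2],[-5,40,2]],"spin":[0,0,0,0,0]}' |head -1; sh t.sh
python3 -c "
from h import *
plan(557,343.8,180,71)"
```

```text
clock: 44.85
clock: 45.27
tilt of tool z, world deg: [-2.37  3.17] tcp [534.9  65.1 199.3] F [0.9 0.5 0.3]
tool shift [-45.1 274.5  33.8] spin about tool z 0.410 rad (23.5 deg) | tcp [534.9  65.1 199.3] ytool yaw 94.5 j7 83.0 t 45.2667 w 51.2
```

```bash

python3 -m handwheel '{"gripper":[60,60,60,60,60],"xyz":[[-5,40,3],[-6,40,3],[-6,40,3],[-6,40,3],[-6,38,3]],"spin":[0,0,0,0,0]}' |head -1
python3 -m handwheel '{"gripper":[60,60,60,60,60],"xyz":[[-5,38,3],[0,15,0],[0,0,0],[0,0,0],[0,0,0]],"spin":[0,0.12,0.12,0.12,0.05]}' |head -1
python3 -m handwheel '{"gripper":[60,60],"xyz":[[0,0,0],[0,0,0]],"spin":[0,0]}'|head -1; sh t.sh
python3 - <<'E'
from h import *
im=snapshot("wrist"); cv2.imwrite("pics/w105b.png",im[:,:,::-1])
for b in blobs(redmask(im),calibration("wrist"),.018,300): print(*b)
plan(557,343.8,60,71)
E
```

```text
clock: 45.68
clock: 46.1
clock: 46.27
tilt of tool z, world deg: [-4.22  2.82] tcp [529.8 341.2 174.3] F [-0.2 -0.2  0.2]
[324.2 261.8] [558.  343.5] [50.4 32.4] -19.2
tool shift [-34.6   8.9 111.9] spin about tool z 0.002 rad (0.1 deg) | tcp [529.7 341.  174.2] ytool yaw 71.12 j7 36.0 t 46.3167 w 51.5
```

```bash

python3 -m handwheel '{"gripper":[60,60,60,60,60],"xyz":[[-10,4,25],[-12,4,40],[-10,2,30],[0,0,10],[0,0,0]],"spin":[0,0,0,0,0]}' | head -1; sh t.sh
python3 -c "
from h import *
plan(557.6,343.7,3,70.9)"
```

```text
clock: 46.73
tilt of tool z, world deg: [-4.09  2.94] tcp [557.9 344.8  64.2] F [ 0.3 -0.4  0.2]
tool shift [-5.2 -2.8 61. ] spin about tool z 0.010 rad (0.6 deg) | tcp [557.9 344.8  64.2] ytool yaw 71.45 j7 37.5 t 46.7333 w 51.2
```

```bash

python3 -m handwheel '{"gripper":[60,60,60,60,60],"xyz":[[-2,-2,15],[-2,-1,15],[0,0,8],[0,0,0],[0,0,0]],"spin":[0.01,0,0,0,0]}' | head -1; sh t.sh
python3 -c "
from h import *
plan(557.6,343.7,3,70.9)"
```

```text
clock: 47.15
tilt of tool z, world deg: [-4.    3.07] tcp [558.7 343.   28. ] F [-0.1 -0.8  1.5]
tool shift [-0.9 -0.4 25. ] spin about tool z 0.002 rad (0.1 deg) | tcp [558.7 343.   28. ] ytool yaw 70.99 j7 37.4 t 47.15 w 51.2
```

```bash

python3 -m handwheel '{"gripper":[60,60,60,60,60],"xyz":[[0,0,10],[0,0,9],[0,0,2],[0,0,0],[0,0,0]],"spin":[0,0,0,0,0]}' | head -1; sh t.sh
python3 -c "
from h import *
plan(557.6,343.7,3,70.9)"
```

```text
clock: 47.57
tilt of tool z, world deg: [-3.79  3.22] tcp [558.4 346.    8.1] F [-0.5  0.6  0. ]
tool shift [-0.4 -2.6  5. ] spin about tool z 0.003 rad (0.2 deg) | tcp [558.4 346.    8.1] ytool yaw 71.07 j7 37.3 t 47.5667 w 51.1
```

```bash

python3 -m handwheel '{"gripper":[60,60,20,20,20],"xyz":[[0,-3,5],[0,0,0],[0,0,0],[0,0,0],[0,0,0]],"spin":[0,0,0,0,0]}' 40 | head -1
python3 -m handwheel '{"gripper":[20,20],"xyz":[[0,0,0],[0,0,0]],"spin":[0,0]}'; sh t.sh
python3 -c "
from h import *
plan(557.6,343.7,3,70.9)"
python3 -m handwheel '{"gripper":[20,20,20,20,20],"xyz":[[0,0,-10],[0,0,-30],[0,0,-40],[0,0,-41],[0,0,-41]],"spin":[0,0,0,0,0]}' |head -1
python3 -m handwheel '{"gripper":[20,20],"xyz":[[0,0,0],[0,0,0]],"spin":[0,0]}'; sh t.sh
python3 -c "
from h import *
plan(532,-332.8,180,95.7)"
```

```text
clock: 47.98
clock: 48.15
tcp_pos: [0.5577, 0.3435, 0.0036]
orientation: [178.1, -4.6, 161.2]
ft_force: [0.4, 0.4, -0.6]
grip_width: 0.0336
tilt of tool z, world deg: [-3.71  3.26] tcp [557.7 343.5   3.6] F [ 0.4  0.4 -0.6]
tool shift [0.1 0.2 0.7] spin about tool z 0.003 rad (0.2 deg) | tcp [557.7 343.5   3.6] ytool yaw 71.06 j7 37.5 t 48.15 w 33.6
clock: 48.57
clock: 48.73
tcp_pos: [0.5672, 0.3329, 0.1739]
orientation: [178.3, -4.7, 161.2]
ft_force: [0.3, 0.2, -1.9]
grip_width: 0.0328
tilt of tool z, world deg: [-3.9   3.14] tcp [567.2 332.9 173.9] F [ 0.3  0.2 -1.9]
tool shift [-179.7 -640.7  -40.1] spin about tool z -0.429 rad (-24.6 deg) | tcp [567.2 332.9 173.9] ytool yaw 71.09 j7 38.4 t 48.7333 w 32.8
```

```bash

python3 -m handwheel '{"gripper":[20,20,20,20,20],"xyz":[[-6,-22,-1],[-11,-40,-3],[-11,-40,-3],[-11,-40,-3],[-11,-40,-3]],"spin":[0,0,0,0,0]}' |head -1
python3 -m handwheel '{"gripper":[20,20,20,20,20],"xyz":[[-11,-40,-3],[-11,-40,-3],[-11,-40,-3],[-11,-40,-3],[-11,-40,-3]],"spin":[0,0,0,0,0]}' |head -1; sh t.sh
python3 -c "
from h import *
plan(532,-333,180,95.7)"
```

```text
clock: 49.15
clock: 49.57
tilt of tool z, world deg: [-4.01  3.73] tcp [542.7 -55.2 178. ] F [ 1.5 -0.5 -1.5]
tool shift [ -72.9 -267.6  -19.3] spin about tool z -0.409 rad (-23.4 deg) | tcp [542.7 -55.2 178. ] ytool yaw 72.29 j7 76.1 t 49.5667 w 33.0
```

```bash

python3 -m handwheel '{"gripper":[20,20,20,20,20],"xyz":[[-10,-38,-3],[-10,-38,-3],[-10,-38,-3],[-10,-38,-3],[-10,-38,-3]],"spin":[0,0,0,0,0]}' |head -1
python3 -m handwheel '{"gripper":[20,20,20,20,20],"xyz":[[-10,-36,-3],[0,0,0],[0,0,0],[0,0,0],[0,0,0]],"spin":[0,-0.12,-0.12,-0.12,-0.04]}' |head -1; 
python3 -m handwheel '{"gripper":[20,20],"xyz":[[0,0,0],[0,0,0]],"spin":[0,0]}'|head -1; sh t.sh
python3 -c "
from h import *
plan(532,-333,120,95.7)"
```

```text
clock: 49.98
clock: 50.4
clock: 50.57
tilt of tool z, world deg: [-4.6   3.58] tcp [ 519.7 -315.6  175.5] F [ 0.4  0.  -1.2]
tool shift [-14.7 -22.2  53.1] spin about tool z -0.011 rad (-0.6 deg) | tcp [ 519.7 -315.6  175.5] ytool yaw 95.08 j7 120.9 t 50.5667 w 33.0
```

```bash

python3 -m handwheel '{"gripper":[20,20,20,20,20],"xyz":[[-6,-9,15],[-6,-9,20],[-2,-4,15],[0,0,0],[0,0,0]],"spin":[0,0,0,0,0]}' |head -1; sh t.sh
python3 -c "
from h import *
plan(532,-333,103,95.7)"
```

```text
clock: 50.98
tilt of tool z, world deg: [-4.62  3.61] tcp [ 532.3 -331.7  121.1] F [ 0.6 -0.1 -0.2]
tool shift [-1.  -2.5 17.9] spin about tool z -0.016 rad (-0.9 deg) | tcp [ 532.3 -331.7  121.1] ytool yaw 94.81 j7 121.3 t 50.9833 w 33.1
```

```bash

python3 -m handwheel '{"gripper":[20,20,20,20,20],"xyz":[[-1,-2,8],[0,-1,8],[0,0,2],[0,0,0],[0,0,0]],"spin":[-0.016,0,0,0,0]}' |head -1; sh t.sh
python3 - <<'E'
from h import *
plan(532,-333,89.6,95.7)
im=snapshot("wrist"); cv2.imwrite("pics/p105.png",im[:,:,::-1])
E
```

```text
clock: 51.4
tilt of tool z, world deg: [-4.56  3.6 ] tcp [ 532.5 -332.4  103. ] F [-0.3 -0.9 -0.1]
tool shift [-0.5 -1.5 13.4] spin about tool z 0.002 rad (0.1 deg) | tcp [ 532.5 -332.4  103. ] ytool yaw 95.84 j7 122.2 t 51.4 w 32.8
```

View pics/p105.png

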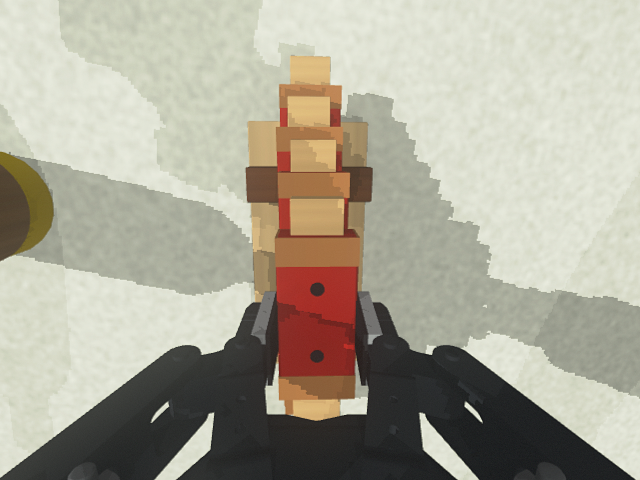

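The 105 is lined up over the pile, with its centre column at about 317 against about 313 for the 150. I'll lower it, shifting slightly toward −y.

```bash

python3 -m handwheel '{"gripper":[20,20,20,20,20],"xyz":[[0,-1,6],[0,0,6],[0,0,2],[0,0,0],[0,0,0]],"spin":[0,0,0,0,0]}' ; sh t.sh
python3 -c "
from h import *
plan(532,-333,89.6,95.7)"
```

```text
clock: 51.87
tcp_pos: [0.5326, -0.3334, 0.0899]
orientation: [176.1, -4.0, -173.9]
ft_force: [-0.4, -0.4, 1.7]
grip_width: 0.033
tilt of tool z, world deg: [-4.39  3.49] tcp [ 532.6 -333.4   89.9] F [-0.4 -0.4  1.7]
tool shift [0.6 0.4 0.3] spin about tool z 0.002 rad (0.1 deg) | tcp [ 532.6 -333.4   89.9] ytool yaw 95.83 j7 122.1 t 51.8667 w 33.0
```

```bash

python3 -m handwheel '{"gripper":[20,40,60,60,60],"xyz":[[0,0,0],[0,0,0],[0,0,0],[0,0,0],[0,0,0]],"spin":[0,0,0,0,0]}' 
python3 -m handwheel '{"gripper":[60,60,60,60,60],"xyz":[[0,0,-15],[0,0,-35],[0,0,-40],[0,0,-40],[0,0,0]],"spin":[0,0,0,0,0]}' |head -1
python3 -m handwheel '{"gripper":[60,60],"xyz":[[0,0,0],[0,0,0]],"spin":[0,0]}'|head -1; sh t.sh
python3 - <<'E'
from h import *
im=snapshot("wrist"); c=calibration("wrist")
for b in blobs(redmask(im),c,.104,200): print(*b)
t=snapshot("top"); sc=snapshot("scene")
w=im[40:400,140:500]; a=cv2.resize(sc[200:400,100:320],(400,364))
cv2.imwrite("pics/fin.png",np.hstack([cv2.resize(w,(364,364)),a])[:,:,::-1])
E
```

```text
clock: 52.28
tcp_pos: [0.5326, -0.3332, 0.0897]
orientation: [176.0, -4.0, -173.9]
ft_force: [-0.4, -0.3, 0.0]
grip_width: 0.051
clock: 52.7
clock: 52.87
tilt of tool z, world deg: [-4.54  3.61] tcp [ 542.1 -340.8  223.1] F [ 0.3  0.2 -0.1]
[315.6 232.5] [ 532.7 -332.9] [50.5 33.5] 5.33
```

View pics/fin.png

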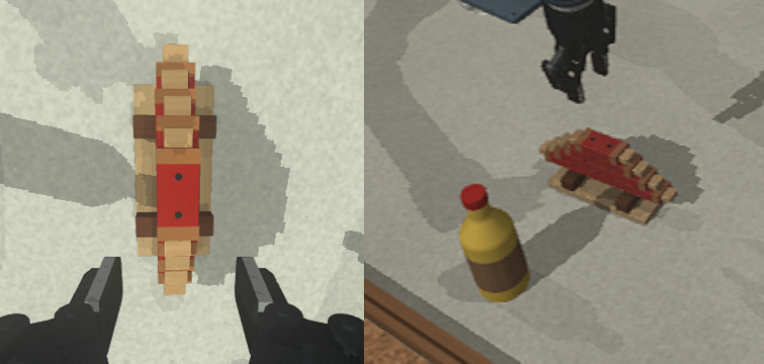

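The last picture shows a neat, centred four-slat pyramid on both bearers. The bottle hasn't moved and the gripper is well clear, so I'm handing in.

```bash
python3 -m handwheel '{"gripper":[60,60,60],"xyz":[[0,0,0],[0,0,0],[0,0,0]],"spin":[0,0,0]}'|head -1
python3 -c "
from workcell import *
print(finish_job(), read_state()['clock'])"
```

```text
clock: 53.27
the job is handed in; nothing more can be done
the job is handed in; nothing more can be done
```

All four slats are piled flat on the drying stand, longest at the bottom (240, 195, 150, 105) across both bearers. I handed the job in at about 53 s of the 118 s allowed; no verdict was reported.

**Last checks:**

| Slat | Measured centre x, y (mm) | Yaw |
|---|---|---|
| 240 | 531.5, -332.9 | 5.7° |
| 195 | 533.3, -333.7 | 6.3° |
| 150 | not measured in x; y about -334 | 6.1° |
| 105 | 532.7, -332.9 | 5.3° |

- **Stand:** I measured its centre as about (531.5, -331) with yaw 5.6°. The slats read about 2 mm further toward -y. The wrist pictures showed equal bearer either side of the 240 slat, so I lined the pile up on those.
- **150 slat:** after placing it, the red mask ran into the slats below, giving a wrong x of 520. I relied on the picture, where it sat centred.
- **Final picture:** the pile is level and centred, the gripper is clear above it, and the wrist force reads about zero.
- **Bystanders:** the arm never went near the bottle, jar, brush or screwdriver. I didn't re-measure their positions at the end. The bottle showed upright in the final picture; the others were out of its crop.

**Tool tilt:** the tool drifted up to about 5.5° off vertical during the moves. I spent about 19 s after the first slat testing the drift and taking it out. About 5° had built up again by the last slat, without harm.

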